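Set up the countertop herb planter

ROBOT

A 6-joint arm with a two-finger parallel gripper is mounted at the origin on a cart in front of the work surface, level with it; the furniture and walls round the work are solid. World frame = base frame: x ahead of the robot, y to its left, z up, the work surface at z = 0. Lengths are in m, angles in rad, forces in N, time in s.
With the tool pointing down it reaches from about 0.35 to 0.8 m from the base axis. Payload 7.3 kg.
Tool frame: the origin (TCP) lies between the finger pads; the fingertips stand r.tcp_to_tips ahead of it and the grasp point (between the pads) lies 6 mm ahead of it (r.tcp_to_tips is the distance from the TCP to the fingertips, in m); z points along the fingers, y is the line along which they close (so a half turn about z gives the same grasp; the last joint's range is limited). The gripper opens to 85 mm and grips with 20 to 120 N. Pads are 22 mm wide; open, the fingers measure 114 mm over their backs; the gripper's body (76 mm by 85 mm) begins 54 mm behind the grasp point. The pads swing forward as they close: fully open they stand 13 mm farther back than shut.
Start: joints at [-1.325, 0.342, 1.524, -0, 1.275, -0.146], TCP at [0.2, -0.485, 0.232] pointing down, gripper open.
Joint ranges: [-2.53, 2.53], [-0.77, 2.02], [0.04, 2.7], [-1, 4.14], [0.28, 2.66], [-3.11, 3.11]. Speed limits (rad/s): [2.57, 2.57, 3.14, 3.14, 3.14, 3.14].

INTERFACE

Orientations are given as [roll, pitch, yaw] about the fixed x, y, z axes, in that order (R = Rz(yaw) Ry(pitch) Rx(roll)).
In Python, from station import sensors, viewer, ticket, nets, r gives the robot as it stands.
- The arm moves only by the tool apply_moves, never from a script. Its argument "increments" is a list that holds one entry, the list of rows, each a list of 5 numbers: the shift along the tool's x, y, z in units of 0.04 m (1.0 is 0.04 m), then the turn about the tool's z in units of 8 degrees (1.0 is 8 degrees), then the closure, from 0 (fully open) to 1 (shut). In form: [[[dx, dy, dz, twist, gripper], ...]]. A call has exactly 5 rows; each row shifts and turns the commanded pose from where the row before left it, along the tool's axes as they then stand; what a row does not reach is not made up. A row lasts 1/8 s, in which the tool goes at most 62.5 mm and 10.7 degrees, less where a joint would pass 70% of its speed; a pose out of reach is approached as far as the arm can. A call with a number of a shift or a turn outside -1 to 1 is refused whole. A call with a gripper value outside its range is refused whole. The fingers move at their own pace and stop on an object; "newtons" is the grip in N (left out, the last holds). Time passes only in rows, so rows that do not move let the fingers close, or fill a call up. It gives the time, the measured TCP pose, the force, the opening and the grip force at its end, in the units of the state.
- sensors.sense(): the state, without advancing time (a new reading comes with each control period).
- viewer.grab_frame(name): name is "scene" or "side" or "wrist"; returns a dict with "img" (480x640x3 uint8, red, green, blue), "camera_matrix" (3x3 intrinsics, pixels), "position" and "orientation" of the camera in the world. Camera axes: x right, y down, z forward; pixel columns grow to the right and rows downward; lengths in m; the calibration is good to about 2 mm. A picture is of the moment at which its call begins. There is no depth.
- ticket.job_done(): hands the job in; it is judged then, once.
Trained networks look in a picture, given as the dict that the camera call returned (one of the last four; its "shot" number tells which), for a name from the list of things; names that differ only in an ending like _2 or _b are one class to them, and where a whole thing is asked for, a point or a joint stands for the part that bears it (a point fixed in the world has none). Each returns a list of dicts, best first, with "conf" (0 to 1); they miss things now and then, are a little off and sometimes report something else, mostly with a low value. They report only what shows in the picture. A call takes as long as a camera call. They do not tell look-alikes from the thing itself.
- nets.find_in(picture, target): "at" ([column, row] in pixels, amid what is visible of it).
The state is a dict: "clock": time; "q": joint angles; "joint_velocities": joint speeds; "tau": joint torques, N m; "ee_pos": TCP position; "ee_rot": TCP orientation; "contact_force": force on the tool from outside, world axes, zero at the start; "ft_torque": the same for the moment, N m; "opening": finger opening in m; "grasp_force": force on a finger pad.
Only numpy, scipy, OpenCV 4.12 (cv2) and the standard library are available. Lean on these libraries where they do the work, as an engineer would, in place of code of your own. Each camera call takes 0.05 s, during which the arm holds its last target. There are 200 camera calls.

TASK

Get the herb planter ready to grow: pull its lamp up until the lock button clicks out of the post, hang every seed pod upright in an opening of its own with the flange flat on the deck, and screw the filler cap clockwise until its ratchet clicks and slips, in whatever order suits you. When all that is done, press the start button right down. Leave the other things on the worktop where they are.

Things in the scene. Friction and masses are not known exactly. Their poses are not given: they have to be found in the camera images.
- planter: herb planter, fixed: white tank 225 (x) x 320 (y) mm, wood foot, grey deck with its top face at z = 85 mm (12 mm thick, 58 mm free below). Origin: centre of the underside; x from the front edge to the lamp post at the back, y left, z up. Filler cap at the front right corner, start button front left. Nothing overhangs the openings.
- opening_0 (a point): centre of the back right round pod opening, on the deck's top face; 47 mm wide through hole, axes parallel to the planter's
- opening_1 (a point): centre of the back middle round pod opening, on the deck's top face; 47 mm wide through hole, axes parallel to the planter's
- opening_2 (a point): centre of the back left round pod opening, on the deck's top face; 47 mm wide through hole, axes parallel to the planter's
- opening_3 (a point): centre of the front right round pod opening, on the deck's top face; 47 mm wide through hole, axes parallel to the planter's
- opening_4 (a point): centre of the front left round pod opening, on the deck's top face; 47 mm wide through hole, axes parallel to the planter's
- lamp_grip (a point): centre of the black pull grip on top of the lamp: bar 16 mm thick (planter x), 70 mm long (planter y), 28 mm high, axes as the planter's. The white light bar (200 mm in y, 50 mm in x) begins 20 mm below; its front edge is 80 mm behind the centres of the back openings. Lowered, this point is 208 mm above the planter's underside.
- lamp (a joint): height of the telescopic lamp post (m): 0 lowered, 0.122 at the upper stop. It slides straight up; lifting takes about 5 N. Let go before it locks, it sinks back down.
- lock_button (a joint): spring lock button of the lamp post (m): about 0 inside the square steel sleeve, 0.007 snapped out through the hole near the top of the sleeve's front face. It snaps with the post between 0.118 and 0.122, just below the upper stop; then the lamp stays up, resting at 0.116 to 0.120.
- cap_grip (a point): middle of the upright bar grip on the black filler cap, on the cap's axis, 43 mm above the deck: bar 46 mm long (this point's x), 13 mm thick (its y), from 17 mm below to 13 mm above this point; it turns with the cap. The round cap below the bar is 52 mm wide.
- cap_thread (a joint): how far the filler cap is screwed in (rad), growing clockwise seen from above; home at 2.0. Takes about 0.03 N m. Starts between 0 and 0.7.
- cap_shell (a joint): how far the cap's shell has slipped over its ratchet (rad), clockwise from above; 0 at the start. With the thread home, at about 0.13 N m the shell jumps to the next tooth with a click, 0.45 rad a click. The bar's turn is cap_thread + cap_shell. Turning back unscrews the thread.
- start_button_top (a point): centre of the top face of the round start button (24 mm wide, in a black ring 40 mm wide), 21 mm above the deck when not pressed
- start_button (a joint): travel of the start button (m): 0 up, 0.005 fully down (about 4 N); it springs back
- pod_0: seed pod standing on the worktop (absent in some runs), round, 94 mm high, about 90 g, weight low: grey cup 39 mm wide at the foot, 42 mm at 52 mm; white flange 58 mm wide, 4 mm thick; above it a clear dome, 39 tapering to 37 mm wide, to grip it by. Origin: centre of the foot, z up the pod. In an opening its flange lies on the deck and its origin is 33 mm above the planter's underside.
- pod_1: seed pod standing on the worktop (absent in some runs), round, 94 mm high, about 90 g, weight low: grey cup 39 mm wide at the foot, 42 mm at 52 mm; white flange 58 mm wide, 4 mm thick; above it a clear dome, 39 tapering to 37 mm wide, to grip it by. Origin: centre of the foot, z up the pod. In an opening its flange lies on the deck and its origin is 33 mm above the planter's underside.
- pod_2: seed pod standing on the worktop (absent in some runs), round, 94 mm high, about 90 g, weight low: grey cup 39 mm wide at the foot, 42 mm at 52 mm; white flange 58 mm wide, 4 mm thick; above it a clear dome, 39 tapering to 37 mm wide, to grip it by. Origin: centre of the foot, z up the pod. In an opening its flange lies on the deck and its origin is 33 mm above the planter's underside.
- pod_3: seed pod standing on the worktop (absent in some runs), round, 94 mm high, about 90 g, weight low: grey cup 39 mm wide at the foot, 42 mm at 52 mm; white flange 58 mm wide, 4 mm thick; above it a clear dome, 39 tapering to 37 mm wide, to grip it by. Origin: centre of the foot, z up the pod. In an opening its flange lies on the deck and its origin is 33 mm above the planter's underside.
- cinnamon_jar: bystander: spice jar with a dark lid, 44 mm wide, 96 mm high; origin centre of the foot
- sugar_jar: bystander: clear spice jar with a pale lid, 47 mm wide, 98 mm high; origin centre of the foot
- timer: bystander: round kitchen timer, 65 mm wide, 53 mm high; origin centre of the underside
- butter: bystander: packet of butter, 73 x 102 x 37 mm; origin centre of the underside
Things that resemble listed ones, but are neither listed nor needed, are in the scene too. What is shaped like the pod_3 but red is not meant.

How it is judged:
On the way, in this order (a step that is already met when the one before it is completed fails the run):
1. the lamp is up and locked, every pod hangs in an opening and the filler cap has been tightened past its click (value of joint lamp above 0.114 m and value of joint lock_button above 0.005 m and value of joint cap_thread above 1.9 rad and value of joint cap_shell above 0.35 rad and z of pod_0 in the frame of planter between 0.028 and 0.037 m and angle between each of pod_0, pod_1, pod_2, pod_3's own z axis and vertical below 0.09 rad and (horizontal distance between pod_0 and opening_0 below 0.009 m or horizontal distance between pod_0 and opening_1 below 0.009 m or horizontal distance between pod_0 and opening_2 below 0.009 m or horizontal distance between pod_0 and opening_3 below 0.009 m or horizontal distance between pod_0 and opening_4 below 0.009 m) and z of pod_1 in the frame of planter between 0.028 and 0.037 m and (horizontal distance between pod_1 and opening_0 below 0.009 m or horizontal distance between pod_1 and opening_1 below 0.009 m or horizontal distance between pod_1 and opening_2 below 0.009 m or horizontal distance between pod_1 and opening_3 below 0.009 m or horizontal distance between pod_1 and opening_4 below 0.009 m) and z of pod_2 in the frame of planter between 0.028 and 0.037 m and (horizontal distance between pod_2 and opening_0 below 0.009 m or horizontal distance between pod_2 and opening_1 below 0.009 m or horizontal distance between pod_2 and opening_2 below 0.009 m or horizontal distance between pod_2 and opening_3 below 0.009 m or horizontal distance between pod_2 and opening_4 below 0.009 m) and z of pod_3 in the frame of planter between 0.028 and 0.037 m and (horizontal distance between pod_3 and opening_0 below 0.009 m or horizontal distance between pod_3 and opening_1 below 0.009 m or horizontal distance between pod_3 and opening_2 below 0.009 m or horizontal distance between pod_3 and opening_3 below 0.009 m or horizontal distance between pod_3 and opening_4 below 0.009 m)), for 0.2 s.
2. the start button is pressed right down (value of joint start_button above 0.004 m), for 0.05 s.
At the end, for the whole second after the job is handed in: Lamp post above 114 mm with its lock button out over 5 mm; each pod present in an opening (within 9 mm of its centre, flange within 4 mm of the deck, tilted under 5 degrees, at rest); cap thread within 0.1 rad of home and slipped over 0.35 rad past its click; start button pressed and up again (all of step 1 and linear speed of each of pod_0, pod_1, pod_2, pod_3 below 0.02 m/s and value of joint start_button below 0.002 m); the robot touches nothing.
It fails at once if the dark-lidded spice jar is pushed more than 4 cm away (distance of cinnamon_jar from where it was at the start of the episode above 0.04 m).
It fails at once if the clear spice jar is pushed more than 4 cm away (distance of sugar_jar from where it was at the start of the episode above 0.04 m).
It fails at once if the kitchen timer is pushed more than 4 cm away (distance of timer from where it was at the start of the episode above 0.04 m).
It fails at once if the butter packet is pushed more than 4 cm away (distance of butter from where it was at the start of the episode above 0.04 m).
Of pod_0, pod_1, pod_2, pod_3 only 3 to 4 are there at a start; the rules pass over those that are not, and their reading is None.
At some moment in a run one of pod_0, pod_1, pod_2, pod_3 may be knocked a few centimetres aside while the robot is not near it.
Once in a run the grip may slacken for a moment while it holds something.
It also fails if it takes over 210 s, if anything falls off the work surface, if the arm or the gripper's body presses on something with over 40 N, if the wrist force passes 120 N, or if a joint passes its speed limit or range.

## Working session

There is one attempt and no reset: what is moved stays moved. The work goes in short steps, Python scripts to look and compute and a tool call to move; the robot and the scene stay as the last step left them, time stands still between calls to the robot, and variables do not carry over. Pictures are saved under pics/ and viewed, at most 14 in all, crops included, and the job is handed in when it is done.

Besides the shell and the picture viewer there is one more tool, called after ">>>" as name(argument=value, ...) on one line, values as JSON. apply_moves: Moves the arm, as the interface text tells. Shifts and turns lie within -1 to 1; 1 stands for 0.04 m of shift or 8 degrees of turn. Its arguments: {"type":"object","properties":{"increments":{"type":"array","items":{"type":"array","items":{"type":"array","items":{"type":"number"}}}},"newtons":{"type":"number"}},"required":["increments"]}

```bash
mkdir -p pics; ls; cat > h.py <<'E'
import numpy as np, cv2
from scipy.spatial.transform import Rotation as Rn
from station import sensors, viewer, ticket, nets, r
def rot(o):
    o=np.array(o,float)
    if o.shape==(3,3): return o
    return Rn.from_quat(o).as_matrix() if o.size==4 else Rn.from_euler('xyz',o).as_matrix()
def ray(p,uv):
    d=np.linalg.inv(np.array(p['camera_matrix']))@[uv[0],uv[1],1]
    return np.array(p['position']),rot(p['orientation'])@d
def atz(p,uv,z):
    c,d=ray(p,uv); return c+d*(z-c[2])/d[2]
def proj(p,X):
    v=np.array(p['camera_matrix'])@(rot(p['orientation']).T@(np.array(X)-p['position'])); return v[:2]/v[2]
def save(p,n): cv2.imwrite('pics/'+n+'.png',p['img'][:,:,::-1])
E
python3 - <<'E'
from h import *
for n in ('scene','side','wrist'):
    p=viewer.grab_frame(n); save(p,n+'0')
    print(n,p['position'],p['orientation'],p['camera_matrix'][0])
    if n!='wrist':
        for t in ('planter','lamp_grip','cap_grip','start_button_top','pod_0','opening_0','cinnamon_jar','sugar_jar','timer','butter'):
            print(t,[(np.round(d['at']).tolist(),round(d['conf'],2)) for d in nets.find_in(p,t)])
s=sensors.sense(); print(s, r.tcp_to_tips)
E
```

```text
pics
scene [0.17990184 0.76130222 0.915278  ] [-2.41823066 -0.0178187  -2.62284866] [502.29744695   0.         319.36440242]
planter [([333.0, 201.0], 0.7)]
lamp_grip [([309.0, 148.0], 0.57)]
cap_grip [([394.0, 168.0], 0.85), ([276.0, 286.0], 0.28)]
start_button_top [([332.0, 238.0], 0.4)]
pod_0 [([275.0, 286.0], 0.95), ([281.0, 359.0], 0.82), ([302.0, 315.0], 0.69), ([326.0, 386.0], 0.65)]
opening_0 [([334.0, 203.0], 0.57)]
cinnamon_jar [([382.0, 282.0], 0.84)]
sugar_jar [([358.0, 300.0], 0.66)]
timer [([202.0, 307.0], 0.8), ([333.0, 203.0], 0.29)]
butter [([200.0, 382.0], 0.83), ([393.0, 172.0], 0.3)]
side [0.04515694 1.11796783 0.62738427] [-2.00417812  0.00607136 -2.68764745] [486.72818904   0.         321.22808927]
planter [([328.0, 234.0], 0.83)]
lamp_grip [([308.0, 182.0], 0.67)]
cap_grip [([376.0, 203.0], 0.72)]
start_button_top [([333.0, 238.0], 0.53)]
pod_0 [([284.0, 275.0], 0.93), ([294.0, 322.0], 0.93), ([339.0, 331.0], 0.9), ([312.0, 293.0], 0.57)]
opening_0 [([330.0, 230.0], 0.94)]
cinnamon_jar [([380.0, 272.0], 0.81), ([308.0, 186.0], 0.52)]
sugar_jar [([362.0, 286.0],
[... 240 characters left out ...]
319.51915063]
{'clock': 1.15, 'q': array([-1.32500442e+00,  3.42007755e-01,  1.52410158e+00,  2.07362687e-05,
        1.27540126e+00, -1.46012573e-01]), 'joint_velocities': array([ 0.0003434 , -0.00014564,  0.00146147,  0.00129437,  0.00020071,
        0.00087095]), 'tau': array([-1.42721601e-03, -4.33573902e+01, -2.46277553e+01, -3.03368006e-04,
        2.68820022e-04,  4.95974837e-05]), 'ee_pos': array([ 0.20049959, -0.48522589,  0.23181693]), 'ee_rot': array([ 3.14150858e+00, -7.68790261e-06,  3.91798448e-01]), 'contact_force': array([0.39830189, 0.21548856, 0.15770727]), 'ft_torque': array([ 0.00612182,  0.013803  , -0.02020089]), 'grasp_force': 0.0, 'opening': 0.08547950070252172} 0.025
```

View pics/scene0.png

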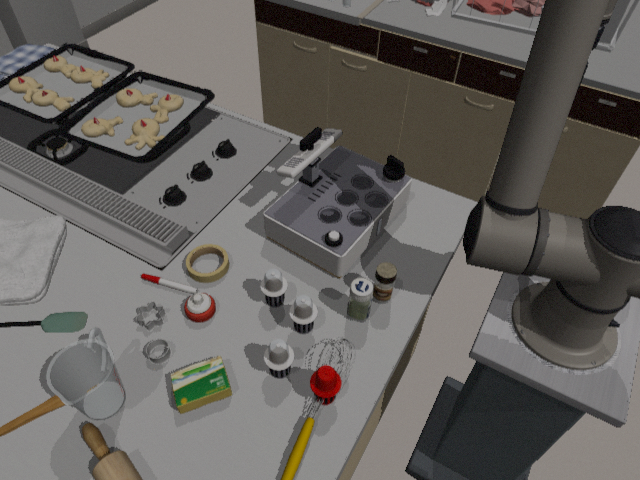

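```bash
python3 - <<'E'
import cv2
i=cv2.imread('pics/scene0.png')[120:420,170:430]
cv2.imwrite('pics/crop0.png',cv2.resize(i,None,fx=2,fy=2,interpolation=3))
i=cv2.imread('pics/side0.png')[150:370,180:440]
cv2.imwrite('pics/crop1.png',cv2.resize(i,None,fx=2.7,fy=2.7,interpolation=3))
E
```

```text
(no output)
```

View pics/crop0.png

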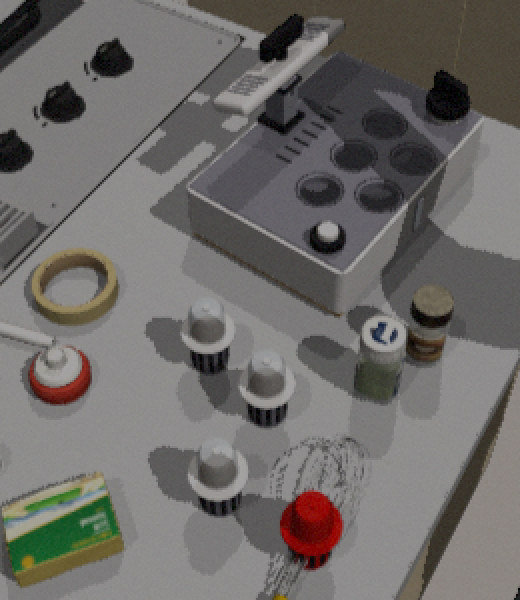

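View pics/crop1.png

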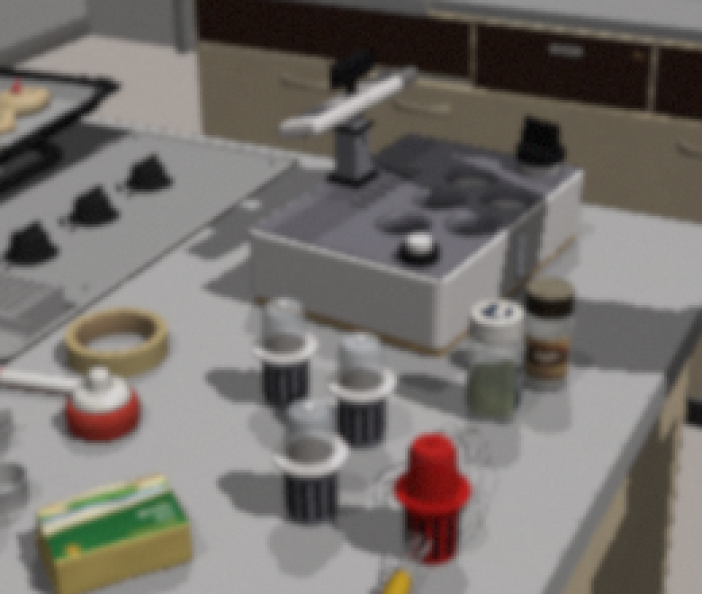

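The scene shows three grey and white pods at (275,286), (302,315) and (281,359). The red look-alike at (326,386) is rejected. The lamp grip is at (309,148), the cap at (394,168) and the start button at (334,236). The jars at (358,300) and (382,282) stand close to the planter front.

```bash
python3 - <<'E'
from h import *
a=viewer.grab_frame('scene'); b=viewer.grab_frame('side')
def tri(u,v):
    c1,d1=ray(a,u); c2,d2=ray(b,v); d1/=np.linalg.norm(d1); d2/=np.linalg.norm(d2)
    t=np.linalg.lstsq(np.c_[d1,-d2],c2-c1,rcond=None)[0]
    p,q=c1+d1*t[0],c2+d2*t[1]; return np.round((p+q)/2,3),round(np.linalg.norm(p-q),4)
for n,u,v in [('grip',(309,148),(308,181)),('cap',(394,167),(377,202)),('btn',(333,236),(334,239)),
 ('podA',(275,286),(285,276)),('podB',(302,315),(313,293)),('podC',(280,359),(294,322)),('red',(325,386),(339,331)),('cin',(384,282),(380,272)),('sug',(360,300),(363,284)),('timer',(202,305),(216,302)),('butter',(200,384),(222,349))]:
    print(n,*tri(u,v), 'z.05:',np.round(atz(a,u,.05)[:2],3),np.round(atz(b,v,.05)[:2],3))
C=[(341,257.5),(265,214),(411,180),(337.5,148.5)]
P=[atz(a,u,.088)[:2] for u in C]; print(np.round(P,3))
print([np.linalg.norm(P[i]-P[j]) for i,j in((0,1),(0,2),(1,3),(2,3))])
print('btn',atz(a,(333.5,236),.106),'cap',atz(a,(394,168),.128),'lg',atz(a,(309,148),.208))
E
```

```text
grip [ 0.641 -0.019  0.198] 0.0052 z.05: [ 0.733 -0.181] [ 0.849 -0.409]
cap [ 0.48  -0.149  0.117] 0.0103 z.05: [ 0.5   -0.228] [ 0.542 -0.313]
btn [0.501 0.113 0.105] 0.0035 z.05: [0.522 0.068] [0.552 0.007]
podA [0.557 0.264 0.063] 0.0062 z.05: [0.559 0.255] [0.571 0.245]
podB [0.472 0.29  0.054] 0.0017 z.05: [0.473 0.288] [0.476 0.285]
podC [0.464 0.39  0.042] 0.0056 z.05: [0.458 0.393] [0.46  0.402]
red [0.358 0.402 0.06 ] 0.0037 z.05: [0.358 0.397] [0.365 0.39 ]
cin [0.368 0.131 0.052] 0.0086 z.05: [0.364 0.128] [0.373 0.13 ]
sug [0.39  0.194 0.046] 0.0028 z.05: [0.388 0.196] [0.389 0.2  ]
timer [0.692 0.353 0.005] 0.0106 z.05: [0.662 0.371] [0.65  0.409]
butter [0.574 0.497 0.011] 0.0001 z.05: [0.557 0.508] [0.54  0.536]
[[ 0.463  0.144]
 [ 0.673  0.119]
 [ 0.43  -0.161]
 [ 0.643 -0.176]]
[np.float64(0.211989245154722), np.float64(0.30654863982979336), np.float64(0.29622354726839856), np.float64(0.21401334034066224)]
btn [0.4985608  0.11246187 0.106     ] cap [ 0.46972998 -0.13530145  0.128     ] lg [ 0.63164203 -0.00874912  0.208     ]
```

```bash
cat >> h.py <<'E'
def plan(tgts, start=None):
    """tgts: list of (x,y,z,yaw,grip[,nrows]); prints calls of 5 rows"""
    s=sensors.sense(); p=np.array(s['ee_pos']); yaw=s['ee_rot'][2]
    if start is not None: p=np.array(start[:3],float); yaw=start[3]
    rows=[]
    for t in tgts:
        d=np.array(t[:3])-p; dy=(t[3]-yaw+np.pi)%(2*np.pi)-np.pi
        n=max(int(np.ceil(max(np.linalg.norm(d)/.039,abs(dy)/np.radians(7.9)))),1)
        if len(t)>5: n=max(n,t[5])
        for k in range(n):
            m=n-k; d=np.array(t[:3])-p; dy=(t[3]-yaw+np.pi)%(2*np.pi)-np.pi
            c,sn=np.cos(yaw),np.sin(yaw); M=np.array([[c,sn,0],[sn,-c,0],[0,0,-1]]).T
            l=np.round(M.T@(d/m)/.04,2); w=round(-dy/m/np.radians(8),2)
            p=p+M@l*.04; yaw-=w*np.radians(8); rows.append([*map(float,l),w,t[4]])
    while len(rows)%5: rows.append([0,0,0,0,rows[-1][4]])
    for i in range(0,len(rows),5): print(str([rows[i:i+5]]).replace(' ','').replace('-0.0,','0,').replace('0.0,','0,'))
def st():
    s=sensors.sense(); print('t',round(s['clock'],2),'p',np.round(s['ee_pos'],4),'rpy',np.round(s['ee_rot'],3),'F',np.round(s['contact_force'],1),'T',np.round(s['ft_torque'],2),'op',round(s['opening'],4),'g',round(s['grasp_force'],1),'q',np.round(s['q'],2))
def found(p,*names):
    for t in names: print(t,[(np.round(d['at'],1).tolist(),round(d['conf'],2)) for d in nets.find_in(p,t)])
E
python3 - <<'E'
from h import *
plan([(.25,-.42,.36,.6,0),(.5,-.1,.36,1.47,0)])
E
```

```text
[[[0.44,-0.26,-0.8,np.float64(-0.37),0],[0.45,-0.24,-0.8,np.float64(-0.37),0],[0.47,-0.21,-0.8,np.float64(-0.38),0],[0.48,-0.18,-0.8,np.float64(-0.37),0],[0.88,-0.28,0,np.float64(-0.57),0]]]
[[[0.9,-0.21,0,np.float64(-0.57),0],[0.91,-0.14,0,np.float64(-0.57),0],[0.92,-0.06,0,np.float64(-0.57),0],[0.92,0.01,0,np.float64(-0.56),0],[0.92,0.08,0,np.float64(-0.57),0]]]
[[[0.91,0.15,0,np.float64(-0.56),0],[0.9,0.23,0,np.float64(-0.57),0],[0.87,0.3,0,np.float64(-0.56),0],[0.85,0.36,0,np.float64(-0.57),0],[0.82,0.43,0,np.float64(-0.56),0]]]
```

>>> apply_moves(increments=[[[0.44,-0.26,-0.8,-0.37,0],[0.45,-0.24,-0.8,-0.37,0],[0.47,-0.21,-0.8,-0.38,0],[0.48,-0.18,-0.8,-0.37,0],[0.88,-0.28,0,-0.57,0]]])

```text
clock: 1.88
ee_pos: [0.2734, -0.3915, 0.3623]
ee_rot: [3.136, 0.001, 0.68]
contact_force: [0.7, -0.6, -0.8]
opening: 0.0854
grasp_force: 0.0
```

>>> apply_moves(increments=[[[0.9,-0.21,0,-0.57,0],[0.91,-0.14,0,-0.57,0],[0.92,-0.06,0,-0.57,0],[0.92,0.01,0,-0.56,0],[0.92,0.08,0,-0.57,0]]])

```text
clock: 2.5
ee_pos: [0.3869, -0.2445, 0.3599]
ee_rot: [3.141, 0.0, 1.078]
contact_force: [1.1, 0.3, -0.8]
opening: 0.0852
grasp_force: 0.0
```

>>> apply_moves(increments=[[[0.91,0.15,0,-0.56,0],[0.9,0.23,0,-0.57,0],[0.87,0.3,0,-0.56,0],[0.85,0.36,0,-0.57,0],[0.82,0.43,0,-0.56,0]]])

```text
clock: 3.12
ee_pos: [0.5007, -0.0988, 0.3599]
ee_rot: [3.141, 0.0, 1.472]
contact_force: [0.2, -1.2, -0.3]
opening: 0.0853
grasp_force: 0.0
```

```bash
sed -i 's/w=round(-dy/w=round(float(-dy)/;s/np.radians(8),2); *$/&/' h.py; sed -i 's|w=round(float(-dy)/m/np.radians(8),2)|w=round(float(-dy/m/np.radians(8)),2)|' h.py
python3 - <<'E'
from h import *
st()
w=viewer.grab_frame('wrist'); save(w,'w1')
found(w,'planter','lamp_grip','cap_grip','start_button_top','opening_0','pod_0')
np.savez('w1.npz',K=w['camera_matrix'],p=w['position'],o=w['orientation'])
E
```

```text
t 3.12 p [ 0.5007 -0.0988  0.3599] rpy [3.141 0.    1.472] F [ 0.2 -1.2 -0.3] T [0.   0.03 0.03] op 0.0853 g 0.0 q [-0.35  0.25  1.31 -0.    1.59 -0.25]
planter [([391.0, 121.1], 0.62)]
lamp_grip [([495.1, 113.8], 0.72)]
cap_grip [([299.9, 242.8], 0.58), ([496.1, 110.7], 0.33)]
start_button_top []
opening_0 [([389.2, 124.0], 0.65), ([493.8, 109.4], 0.63)]
pod_0 []
```

View pics/w1.png

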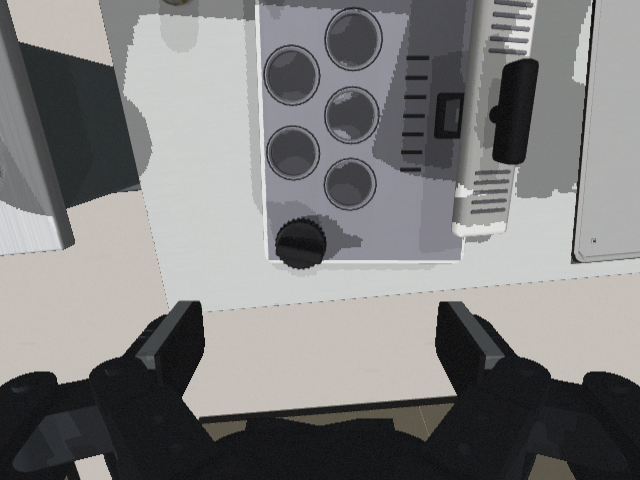

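The wrist view shows the openings at (350,184), (351,115), (353,40), (293,152) and (292,75). The cap is at (301,243) with its bar roughly along image x, and the lamp grip is at (516,111).

```bash
python3 - <<'E'
from h import *
d=np.load('w1.npz'); w=dict(camera_matrix=d['K'],position=d['p'],orientation=d['o'])
print(d['p'],d['o'])
g=cv2.imread('pics/w1.png',0)
c=cv2.HoughCircles(g[:290,240:420],cv2.HOUGH_GRADIENT,1,40,param1=80,param2=22,minRadius=20,maxRadius=33)[0]
for x,y,rr in c: print((x+240,y,rr),np.round(atz(w,(x+240,y),.085)[:2],4), np.round(rr/394*(d['p'][2]-.085),4))
O=np.array([atz(w,u,.085)[:2] for u in [(349.5,184),(351,115),(353,39.5),(293,152),(291.5,75)]]); print(np.round(O,4))
v=O[2]-O[0]; print('yaw',np.arctan2(-v[0],v[1]),np.linalg.norm(O[0]-O[1]),np.linalg.norm(O[1]-O[2]))
for n,u,z in [('cap',(301,243),.12),('caprim',(301,243),.1),('lgtop',(523,110),.222),('lg',(517,111),.208)]: print(n,atz(w,u,z))
C=[atz(w,u,.088)[:2] for u in((269,262),(463,262))];print(C)
E
```

```text
[ 0.50774147 -0.02799573  0.5014259 ] [ 2.85791238e+00 -2.30682019e-03 -9.83515872e-02]
(np.float32(351.5), np.float32(113.5), np.float32(27.9)) [ 0.5415 -0.0241] 0.0295
(np.float32(290.5), np.float32(72.5), np.float32(28.0)) [0.4848 0.0202] 0.0296
(np.float32(292.5), np.float32(151.5), np.float32(26.8)) [ 0.4778 -0.0556] 0.0283
(np.float32(350.5), np.float32(39.5), np.float32(26.8)) [0.5457 0.0438] 0.0283
(np.float32(351.5), np.float32(182.5), np.float32(24.9)) [ 0.5363 -0.0937] 0.0263
(np.float32(297.5), np.float32(246.5), np.float32(29.1)) [ 0.4712 -0.1588] 0.0308
[[ 0.534  -0.0951]
 [ 0.5409 -0.0255]
 [ 0.5481  0.0436]
 [ 0.4783 -0.0562]
 [ 0.4855  0.0178]]
yaw -0.10119405227887743 0.06998061543529342 0.06942362816658462
cap [ 0.47826336 -0.14448665  0.12      ]
caprim [ 0.47671769 -0.15059483  0.1       ]
lgtop [ 0.6461174  -0.03451408  0.222     ]
lg [ 0.64883066 -0.03510546  0.208     ]
[array([ 0.43783669, -0.17277261]), array([ 0.65318284, -0.194204  ])]
```

```bash
python3 - <<'E'
import cv2
i=cv2.imread('pics/w1.png')
a=cv2.resize(i[30:180,450:600],None,fx=2.6,fy=2.6,interpolation=3);b=cv2.resize(i[200:290,250:350],None,fx=3.9,fy=3.9,interpolation=3)
cv2.imwrite('pics/c2.png',cv2.hconcat([a,cv2.copyMakeBorder(b,0,390-b.shape[0],0,0,0)]))
E
```

```text
(no output)
```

View pics/c2.png

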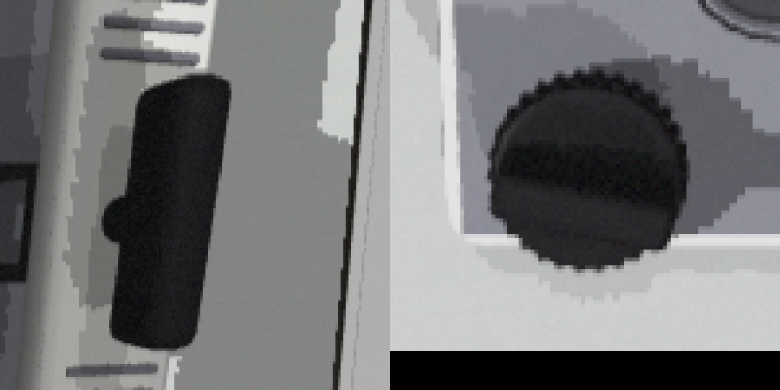

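```bash
python3 - <<'E'
from h import *
plan([(.645,-.036,.29,1.47,0,5),(.645,-.036,.221,1.47,0.2,5)])
E
```

```text
[[[0.4,0.69,0.35,0,0],[0.39,0.69,0.35,0,0],[0.4,0.69,0.35,0,0],[0.39,0.69,0.35,-0.01,0],[0.4,0.69,0.35,0,0]]]
[[[0,0,0.34,0,0.2],[0,0,0.35,0,0.2],[0,0,0.34,0,0.2],[0,0,0.35,0,0.2],[0,0,0.34,0,0.2]]]
```

>>> apply_moves(increments=[[[0.4,0.69,0.35,0,0],[0.39,0.69,0.35,0,0],[0.4,0.69,0.35,0,0],[0.39,0.69,0.35,0,0],[0.4,0.69,0.35,0,0]]])

```text
clock: 4.1
ee_pos: [0.646, -0.0359, 0.2895]
ee_rot: [3.141, 0.0, 1.468]
contact_force: [-0.5, -0.5, 1.5]
opening: 0.0854
grasp_force: 0.0
```

>>> apply_moves(increments=[[[0,0,0.34,0,0.2],[0,0,0.35,0,0.2],[0,0,0.34,0,0.2],[0,0,0.35,0,0.2],[0,0,0.34,0,0.2]]])

```text
clock: 4.72
ee_pos: [0.6451, -0.0353, 0.2204]
ee_rot: [3.141, 0.0, 1.469]
contact_force: [-0.1, -0.7, 0.2]
opening: 0.0682
grasp_force: 0.0
```

>>> apply_moves(increments=[[[0,0,0,0,1],[0,0,0,0,1],[0,0,0,0,1],[0,0,0,0,1],[0,0,0,0,1]]], newtons=60)

```text
clock: 5.35
ee_pos: [0.6458, -0.0351, 0.2219]
ee_rot: [3.14, 0.0, 1.47]
contact_force: [0.8, 0.1, 4.9]
opening: 0.0103
grasp_force: 59.0
```

>>> apply_moves(increments=[[[0,0,0,0,1],[0,0,0,0,1],[0,0,0,0,1],[0,0,-0.25,0,1],[0,0,-0.25,0,1]]])

```text
clock: 5.98
ee_pos: [0.6448, -0.0349, 0.2406]
ee_rot: [-3.139, -0.0, 1.47]
contact_force: [0.6, 0.6, -0.1]
opening: -0.0002
grasp_force: 0.0
```

Slipped off: the fingers caught only the rounded top. I'll look before going lower.

>>> apply_moves(increments=[[[0,0,-0.8,0,0],[0,0,-0.8,0,0],[0,0,0,0,0],[0,0,0,0,0],[0,0,0,0,0]]])

```text
clock: 6.6
ee_pos: [0.6449, -0.0349, 0.3036]
ee_rot: [-3.139, -0.0, 1.47]
contact_force: [0.3, 0.5, -0.6]
opening: 0.0855
grasp_force: 0.0
```

```bash
python3 - <<'E'
from h import *
st()
w=viewer.grab_frame('wrist'); b=viewer.grab_frame('side')
i=cv2.resize(b['img'][140:260,250:410],None,fx=4,fy=4,interpolation=3)
cv2.imwrite('pics/c3.png',cv2.resize(cv2.vconcat([w['img'],cv2.resize(i,(640,480))]),(480,720))[:, :, ::-1][:600] if 0 else cv2.hconcat([cv2.resize(w['img'],(400,300)),cv2.resize(i,(400,300))])[:,:,::-1])
for X in [(.645,-.036,.222),(.645,-.036,.194)]: print(proj(w,X),proj(b,X))
E
```

```text
t 6.6 p [ 0.6449 -0.0349  0.3036] rpy [-3.139 -0.     1.47 ] F [ 0.3  0.5 -0.6] T [-0.06 -0.   -0.01] op 0.0855 g 0.0 q [-0.17  0.54  1.01 -0.    1.59 -0.07]
[319.31777486 247.3529272 ] [310.19777559 170.74675889]
[319.35984403 234.36054005] [310.35374892 180.38117159]
```

View pics/c3.png

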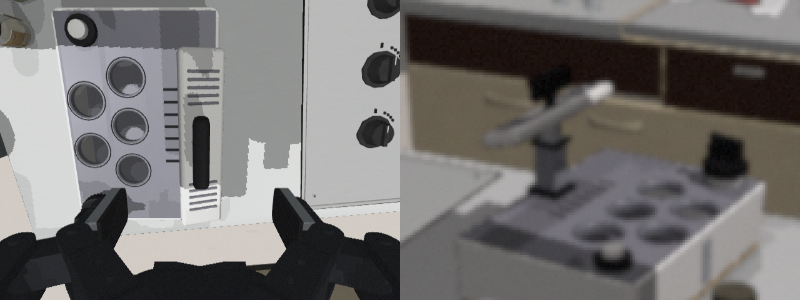

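>>> apply_moves(increments=[[[0,0,0.45,0,0.2],[0,0,0.45,0,0.2],[0,0,0.45,0,0.2],[0,0,0.45,0,0.2],[0,0,0.38,0,0.2]]])

```text
clock: 7.32
ee_pos: [0.6451, -0.035, 0.2165]
ee_rot: [-3.14, 0.0, 1.47]
contact_force: [0.3, 0.0, -0.1]
opening: 0.0684
grasp_force: 0.0
```

>>> apply_moves(increments=[[[0,0,0,0,0.7],[0,0,0,0,0.8],[0,0,0,0,1],[0,0,0,0,1],[0,0,0,0,1]]], newtons=40)

```text
clock: 7.95
ee_pos: [0.6458, -0.0351, 0.2183]
ee_rot: [3.14, 0.0, 1.47]
contact_force: [2.4, -1.3, 0.8]
opening: 0.0148
grasp_force: 44.1
```

>>> apply_moves(increments=[[[0,0,0,0,1],[0,0,0,0,1],[0,0,0,0,1],[0,0,0,0,1],[0,0,0,0,1]]])

```text
clock: 8.57
ee_pos: [0.6458, -0.0351, 0.218]
ee_rot: [3.14, 0.0, 1.47]
contact_force: [5.3, 0.2, -0.1]
opening: 0.0147
grasp_force: 44.1
```

Stable at 14.7 mm now. Lift gently.

>>> apply_moves(increments=[[[0,0,-0.3,0,1],[0,0,-0.3,0,1],[0,0,-0.3,0,1],[0,0,-0.3,0,1],[0,0,-0.3,0,1]]])

```text
clock: 9.2
ee_pos: [0.6458, -0.0351, 0.2769]
ee_rot: [-3.141, -0.0, 1.47]
contact_force: [7.2, -1.2, -5.9]
opening: 0.0147
grasp_force: 43.4
```

>>> apply_moves(increments=[[[0,0,-0.3,0,1],[0,0,-0.3,0,1],[0,0,-0.3,0,1],[0,0,-0.3,0,1],[0,0,-0.25,0,1]]])

```text
clock: 9.82
ee_pos: [0.6457, -0.0351, 0.3347]
ee_rot: [-3.141, -0.0, 1.47]
contact_force: [9.5, -2.0, -45.6]
opening: 0.0146
grasp_force: 40.2
```

>>> apply_moves(increments=[[[0,0,0,0,1],[0,0,0,0,1],[0,0,0,0,1],[0,0,0,0,1],[0,0,0,0,1]]])

```text
clock: 10.45
ee_pos: [0.6457, -0.0351, 0.3346]
ee_rot: [-3.141, -0.0, 1.47]
contact_force: [8.3, -1.3, -3.5]
opening: 0.0147
grasp_force: 45.3
```

```bash
python3 - <<'E'
from h import *
st()
a=viewer.grab_frame('scene'); b=viewer.grab_frame('side')
i=cv2.resize(b['img'][80:240,230:430],(400,320),interpolation=3);j=cv2.resize(a['img'][80:240,230:430],(400,320),interpolation=3)
cv2.imwrite('pics/c4.png',cv2.hconcat([j,i])[:,:,::-1])
E
```

```text
t 10.45 p [ 0.6457 -0.0351  0.3346] rpy [-3.141 -0.     1.47 ] F [ 8.3 -1.3 -3.5] T [-0.07 -1.12  0.01] op 0.0147 g 45.3 q [-0.17  0.54  0.93  0.    1.67 -0.07]
```

View pics/c4.png

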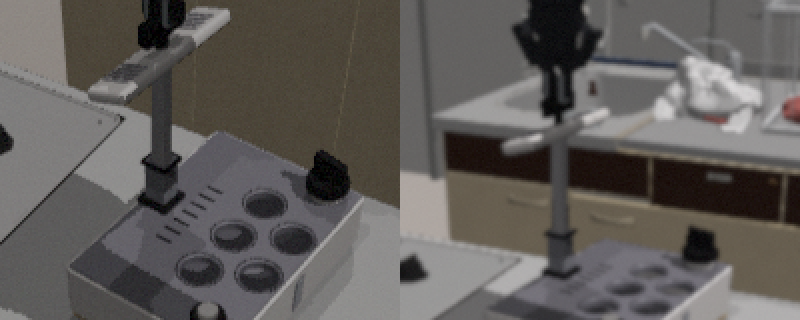

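>>> apply_moves(increments=[[[0,0,-0.04,0,1],[0,0,-0.03,0,1],[0,0,0,0,1],[0,0,0,0,1],[0,0,0,0,1]]])

```text
clock: 11.18
ee_pos: [0.6457, -0.0351, 0.3347]
ee_rot: [-3.137, -0.0, 1.47]
contact_force: [9.9, -1.1, -13.2]
opening: 0.0144
grasp_force: 44.1
```

>>> apply_moves(increments=[[[0,0,-0.03,0,1],[0,0,-0.03,0,1],[0,0,0,0,1],[0,0,0,0,1],[0,0,0,0,1]]])

```text
clock: 11.8
ee_pos: [0.6457, -0.035, 0.3348]
ee_rot: [-3.134, -0.001, 1.47]
contact_force: [11.7, -1.0, -22.8]
opening: 0.0145
grasp_force: 43.0
```

>>> apply_moves(increments=[[[0,0,0.08,0,1],[0,0,0.08,0,1],[0,0,0.05,0,1],[0,0,0.05,0,1],[0,0,0.05,0,1]]])

```text
clock: 12.42
ee_pos: [0.6458, -0.0351, 0.3298]
ee_rot: [3.139, 0.0, 1.47]
contact_force: [3.7, -0.1, 11.0]
opening: 0.0147
grasp_force: 47.1
```

>>> apply_moves(increments=[[[0,0,0,0,0],[0,0,0,0,0],[0,0,0,0,0],[0,0,-0.5,0,0],[0,0,-0.7,0,0]]])

```text
clock: 13.05
ee_pos: [0.6449, -0.0349, 0.3761]
ee_rot: [-3.139, -0.0, 1.47]
contact_force: [0.6, 0.5, -0.1]
opening: 0.0855
grasp_force: 0.0
```

```bash
python3 - <<'E'
from h import *
st()
plan([(.56,-.09,.37,2.0,0),(.477,-.15,.24,2.89,0.2)])
E
```

```text
t 13.05 p [ 0.6449 -0.0349  0.3761] rpy [-3.139 -0.     1.47 ] F [ 0.6  0.5 -0.1] T [ 0.02  0.   -0.01] op 0.0855 g 0.0 q [-0.17  0.54  0.82 -0.    1.78 -0.07]
[[[-0.4,-0.49,0.04,-0.95,0],[-0.33,-0.54,0.04,-0.95,0],[-0.25,-0.58,0.04,-0.95,0],[-0.17,-0.61,0.03,-0.95,0],[-0.07,-0.36,0.46,-0.91,0.2]]]
[[[-0.03,-0.36,0.47,-0.91,0.2],[0.02,-0.37,0.46,-0.91,0.2],[0.07,-0.36,0.47,-0.91,0.2],[0.11,-0.35,0.46,-0.91,0.2],[0.16,-0.33,0.47,-0.91,0.2]]]
[[[0.19,-0.3,0.46,-0.91,0.2],[0,0,0,0,0.2],[0,0,0,0,0.2],[0,0,0,0,0.2],[0,0,0,0,0.2]]]
```

>>> apply_moves(increments=[[[-0.4,-0.49,0.04,-0.95,0],[-0.33,-0.54,0.04,-0.95,0],[-0.25,-0.58,0.04,-0.95,0],[-0.17,-0.61,0.03,-0.95,0],[-0.07,-0.36,0.46,-0.91,0.2]]])

```text
clock: 13.68
ee_pos: [0.5479, -0.0993, 0.3533]
ee_rot: [3.14, 0.002, 2.131]
contact_force: [-0.0, 0.2, -1.0]
opening: 0.0697
grasp_force: 0.0
```

>>> apply_moves(increments=[[[-0.03,-0.36,0.47,-0.91,0.2],[0.02,-0.37,0.46,-0.91,0.2],[0.07,-0.36,0.47,-0.91,0.2],[0.11,-0.35,0.46,-0.91,0.2],[0.16,-0.33,0.47,-0.91,0.2]]])

```text
clock: 14.3
ee_pos: [0.4885, -0.1418, 0.2584]
ee_rot: [-3.142, -0.0, 2.767]
contact_force: [-0.9, -0.8, -0.7]
opening: 0.0686
grasp_force: 0.0
```

>>> apply_moves(increments=[[[0.19,-0.3,0.46,-0.91,0.2],[0,0,0,0,0.2],[0,0,0,0,0.2],[0,0,0,0,0.2],[0,0,0,0,0.2]]])

```text
clock: 14.92
ee_pos: [0.4781, -0.1498, 0.2411]
ee_rot: [-3.141, 0.001, 2.89]
contact_force: [0.0, 0.1, 0.3]
opening: 0.0684
grasp_force: 0.0
```

```bash
python3 - <<'E'
from h import *
st()
w=viewer.grab_frame('wrist'); found(w,'cap_grip')
for X in [(.477,-.150,.141),(.477,-.150,.111)]+[(.477+s*.023*np.cos(a),-.15+s*.023*np.sin(a),.141) for s in(-1,1) for a in (-.25,)]: print(np.round(proj(w,X)))
save(w,'w5')
E
```

```text
t 14.93 p [ 0.4781 -0.1498  0.2411] rpy [-3.141e+00  1.000e-03  2.890e+00] F [0.  0.1 0.3] T [ 0.04  0.05 -0.01] op 0.0684 g 0.0 q [-0.46  0.29  1.57  0.    1.28 -1.78]
cap_grip [([318.3, 218.5], 0.76)]
[319. 234.]
[319. 222.]
[318. 199.]
[319. 268.]
```

View pics/w5.png

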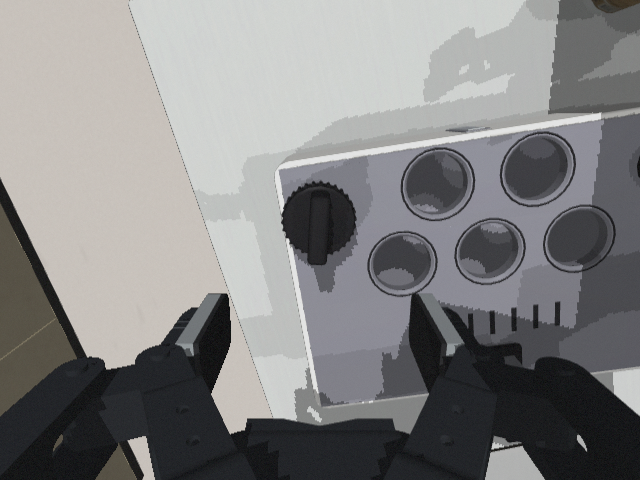

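>>> apply_moves(increments=[[[0.01,0,0.6,0,0.2],[0,0,0.6,0,0.2],[0,0,0.5,0,0.2],[0,0,0.5,0,0.2],[0,0,0.33,0,0.3]]])

```text
clock: 15.65
ee_pos: [0.4772, -0.1498, 0.1386]
ee_rot: [3.142, -0.001, 2.89]
contact_force: [-0.5, 0.5, 0.1]
opening: 0.06
grasp_force: 0.0
```

>>> apply_moves(increments=[[[0,0,0.0,0,0.6],[0,0,0,0,0.8],[0,0,0,0,1],[0,0,0,0,1],[0,0,0,0,1]]], newtons=35)

```text
clock: 16.27
ee_pos: [0.4778, -0.1504, 0.1402]
ee_rot: [-3.141, 0.002, 2.89]
contact_force: [-0.5, -2.0, 5.7]
opening: 0.0103
grasp_force: 34.7
```

>>> apply_moves(increments=[[[0,0,0,0,1],[0,0,0,0,1],[0,0,0,0.3,1],[0,0,0,0.5,1],[0,0,0,0.5,1]]])

```text
clock: 16.9
ee_pos: [0.4777, -0.1506, 0.1402]
ee_rot: [-3.141, 0.002, 2.706]
contact_force: [-1.3, -4.0, 6.5]
opening: 0.0107
grasp_force: 34.6
```

>>> apply_moves(increments=[[[0,0,0,0.8,1],[0,0,0,0.8,1],[0,0,0,0.8,1],[0,0,0,0.8,1],[0,0,0,0.8,1]]])

```text
clock: 17.52
ee_pos: [0.4772, -0.1513, 0.1402]
ee_rot: [-3.14, 0.003, 2.146]
contact_force: [-4.4, -5.5, 6.4]
opening: 0.0108
grasp_force: 34.6
```

>>> apply_moves(increments=[[[0,0,0,0.8,1],[0,0,0,0.8,1],[0,0,0,0.8,1],[0,0,0,0.8,1],[0,0,0,0.8,1]]])

```text
clock: 18.15
ee_pos: [0.4763, -0.1515, 0.1402]
ee_rot: [-3.14, 0.003, 1.588]
contact_force: [-8.8, -8.4, 9.1]
opening: 0.0103
grasp_force: 35.0
```

```bash
python3 -c "
from h import *
st()"
```

```text
t 18.15 p [ 0.4763 -0.1515  0.1402] rpy [-3.140e+00  3.000e-03  1.588e+00] F [-8.8 -8.4  9.1] T [-1.37  1.34  0.09] op 0.0103 g 35.0 q [-0.46  0.39  1.72 -0.    1.02 -0.47]
```

>>> apply_moves(increments=[[[0,0,0,0.8,1],[0,0,0,0.8,1],[0,0,0,0.8,1],[0,0,0,0.8,1],[0,0,0,0.8,1]]])

```text
clock: 18.77
ee_pos: [0.4754, -0.1512, 0.1401]
ee_rot: [-3.14, 0.004, 1.03]
contact_force: [-10.8, -7.2, 11.5]
opening: 0.0106
grasp_force: 35.3
```

```bash
python3 -c "
from h import *
st()"
```

```text
t 18.77 p [ 0.4754 -0.1512  0.1401] rpy [-3.14   0.004  1.03 ] F [-10.8  -7.2  11.5] T [-1.22  1.88  0.12] op 0.0106 g 35.3 q [-0.46  0.39  1.73 -0.    1.03  0.08]
```

>>> apply_moves(increments=[[[0,0,0,0.6,1],[0,0,0,0.6,1],[0,0,0,0.6,1],[0,0,0,0.6,1],[0,0,0,0.6,1]]])

```text
clock: 19.4
ee_pos: [0.4748, -0.1507, 0.1401]
ee_rot: [-3.14, 0.005, 0.612]
contact_force: [-12.6, -4.9, 13.1]
opening: 0.0105
grasp_force: 36.0
```

```bash
python3 -c "
from h import *
st()"
```

```text
t 19.4 p [ 0.4748 -0.1507  0.1401] rpy [-3.14   0.005  0.612] F [-12.6  -4.9  13.1] T [-0.92  2.21  0.05] op 0.0105 g 36.0 q [-0.46  0.39  1.73 -0.    1.03  0.5 ]
```

>>> apply_moves(increments=[[[0,0,0,0.6,1],[0,0,0,0.6,1],[0,0,0,0.6,1],[0,0,0,0,1],[0,0,0,0,1]]])

```text
clock: 20.02
ee_pos: [0.4756, -0.1501, 0.1401]
ee_rot: [-3.141, 0.003, 0.363]
contact_force: [-8.6, -2.4, 10.9]
opening: 0.0102
grasp_force: 37.1
```

```bash
python3 -c "
from h import *
st()
w=viewer.grab_frame('wrist'); save(w,'w6')"
```

```text
t 20.02 p [ 0.4756 -0.1501  0.1401] rpy [-3.141e+00  3.000e-03  3.630e-01] F [-8.6 -2.4 10.9] T [-0.48  1.58  0.02] op 0.0102 g 37.1 q [-0.46  0.39  1.73 -0.    1.03  0.75]
```

View pics/w6.png

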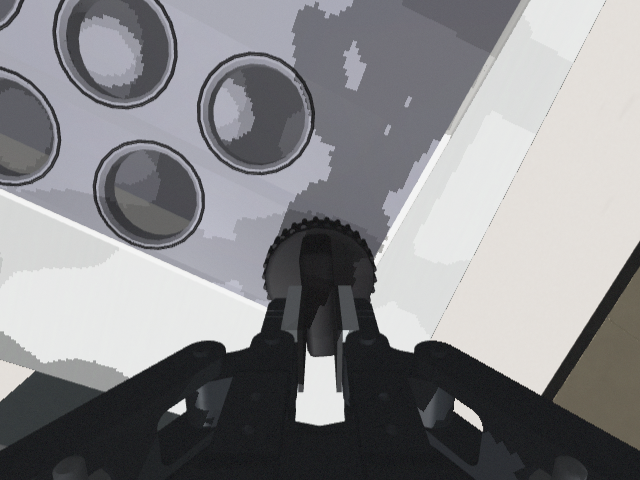

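Turned 2.53 rad and the bar followed. I'll add another half radian for certainty and watch the torque.

>>> apply_moves(increments=[[[0,0,0,0.25,1],[0,0,0,0.25,1],[0,0,0,0.25,1],[0,0,0,0.25,1],[0,0,0,0.25,1]]])

```text
clock: 20.7
ee_pos: [0.4755, -0.1501, 0.14]
ee_rot: [-3.141, 0.003, 0.187]
contact_force: [-9.7, -2.2, 11.3]
opening: 0.0104
grasp_force: 37.0
```

```bash
python3 -c "
from h import *
st()"
```

```text
t 20.7 p [ 0.4755 -0.1501  0.14  ] rpy [-3.141e+00  3.000e-03  1.870e-01] F [-9.7 -2.2 11.3] T [-0.37  1.58 -0.04] op 0.0104 g 37.0 q [-0.46  0.39  1.73 -0.    1.03  0.93]
```

>>> apply_moves(increments=[[[0,0,0,0.25,1],[0,0,0,0.25,1],[0,0,0,0.25,1],[0,0,0,0.25,1],[0,0,0,0.25,1]]])

```text
clock: 21.32
ee_pos: [0.4756, -0.15, 0.1401]
ee_rot: [3.141, 0.003, 0.013]
contact_force: [-8.4, -2.1, 11.1]
opening: 0.0102
grasp_force: 38.0
```

```bash
python3 -c "
from h import *
st()"
```

```text
t 21.32 p [ 0.4756 -0.15    0.1401] rpy [3.141e+00 3.000e-03 1.300e-02] F [-8.4 -2.1 11.1] T [-0.33  1.56  0.14] op 0.0102 g 38.0 q [-0.46  0.39  1.73 -0.    1.03  1.1 ]
```

>>> apply_moves(increments=[[[0,0,0,0.25,1],[0,0,0,0.25,1],[0,0,0,0.25,1],[0,0,0,0.25,1],[0,0,0,0.25,1]]])

```text
clock: 21.95
ee_pos: [0.4755, -0.1498, 0.14]
ee_rot: [3.141, 0.003, -0.162]
contact_force: [-9.0, -0.8, 12.1]
opening: 0.0105
grasp_force: 37.2
```

```bash
python3 -c "
from h import *
st()"
```

```text
t 21.95 p [ 0.4755 -0.1498  0.14  ] rpy [ 3.141e+00  3.000e-03 -1.620e-01] F [-9.  -0.8 12.1] T [-0.2   1.56  0.03] op 0.0105 g 37.2 q [-0.46  0.39  1.73 -0.    1.03  1.28]
```

>>> apply_moves(increments=[[[0,0,0,0,0.3],[0,0,0,0,0.3],[0,0,0,0,0.3],[0,0,-0.5,0,0.3],[0,0,-1,0,0]]])

```text
clock: 22.58
ee_pos: [0.4765, -0.1494, 0.1986]
ee_rot: [-3.14, 0.004, -0.161]
contact_force: [-0.4, -0.1, -0.5]
opening: 0.0761
grasp_force: 0.0
```

```bash
python3 - <<'E'
from h import *
st()
plan([(.48,.0,.3,.7,0),(.48,.22,.33,1.47,0)])
E
```

```text
t 22.57 p [ 0.4765 -0.1494  0.1986] rpy [-3.14   0.004 -0.161] F [-0.4 -0.1 -0.5] T [ 0.02 -0.01 -0.04] op 0.0761 g 0.0 q [-0.46  0.33  1.64  0.    1.18  1.27]
[[[-0.07,-0.53,-0.36,-0.88,0],[-0.01,-0.53,-0.36,-0.88,0],[0.06,-0.53,-0.36,-0.88,0],[0.12,-0.52,-0.36,-0.88,0],[0.19,-0.5,-0.37,-0.88,0]]]
[[[0.24,-0.48,-0.36,-0.88,0],[0.3,-0.44,-0.37,-0.89,0],[0.59,-0.7,-0.12,-0.92,0],[0.68,-0.62,-0.13,-0.92,0],[0.75,-0.53,-0.12,-0.92,0]]]
[[[0.81,-0.43,-0.13,-0.92,0],[0.86,-0.32,-0.12,-0.92,0],[0.89,-0.2,-0.13,-0.91,0],[0,0,0,0,0],[0,0,0,0,0]]]
```

>>> apply_moves(increments=[[[-0.07,-0.53,-0.36,-0.88,0],[-0.01,-0.53,-0.36,-0.88,0],[0.06,-0.53,-0.36,-0.88,0],[0.12,-0.52,-0.36,-0.88,0],[0.19,-0.5,-0.37,-0.88,0]]])

```text
clock: 23.2
ee_pos: [0.48, -0.0424, 0.2721]
ee_rot: [-3.141, 0.0, 0.458]
contact_force: [-0.5, -0.8, -0.1]
opening: 0.0854
grasp_force: 0.0
```

>>> apply_moves(increments=[[[0.24,-0.48,-0.36,-0.88,0],[0.3,-0.44,-0.37,-0.89,0],[0.59,-0.7,-0.12,-0.92,0],[0.68,-0.62,-0.13,-0.92,0],[0.75,-0.53,-0.12,-0.92,0]]])

```text
clock: 23.82
ee_pos: [0.4807, 0.1109, 0.3158]
ee_rot: [-3.141, -0.0, 1.09]
contact_force: [-0.3, 0.7, -0.5]
opening: 0.0854
grasp_force: 0.0
```

>>> apply_moves(increments=[[[0.81,-0.43,-0.13,-0.92,0],[0.86,-0.32,-0.12,-0.92,0],[0.89,-0.2,-0.13,-0.91,0],[0,0,0,0,0],[0,0,0,0,0]]])

```text
clock: 24.45
ee_pos: [0.4809, 0.2192, 0.3306]
ee_rot: [-3.141, 0.001, 1.469]
contact_force: [0.3, -0.6, -0.2]
opening: 0.085
grasp_force: 0.0
```

```bash
python3 - <<'E'
from h import *
st()
w=viewer.grab_frame('wrist'); save(w,'w7')
np.savez('w7.npz',K=w['camera_matrix'],p=w['position'],o=w['orientation'])
for d in nets.find_in(w,'pod_0'): print(d, np.round(atz(w,d['at'],.06),3))
found(w,'start_button_top','sugar_jar','cinnamon_jar')
E
```

```text
t 24.45 p [0.4809 0.2192 0.3306] rpy [-3.141e+00  1.000e-03  1.469e+00] F [ 0.3 -0.6 -0.2] T [-0.05  0.   -0.07] op 0.085 g 0.0 q [ 0.28  0.29  1.32 -0.    1.53  0.38]
{'at': [394.7, 148.0], 'conf': 0.96} [0.563 0.256 0.06 ]
{'at': [313.5, 23.3], 'conf': 0.8} [0.492 0.378 0.06 ]
{'at': [178.1, 26.3], 'conf': 0.64} [0.365 0.389 0.06 ]
{'at': [302.3, 126.1], 'conf': 0.63} [0.471 0.287 0.06 ]
start_button_top [([351.2, 299.8], 0.89)]
sugar_jar [([236.7, 219.2], 0.61)]
cinnamon_jar [([391.0, 320.6], 0.51)]
```

View pics/w7.png

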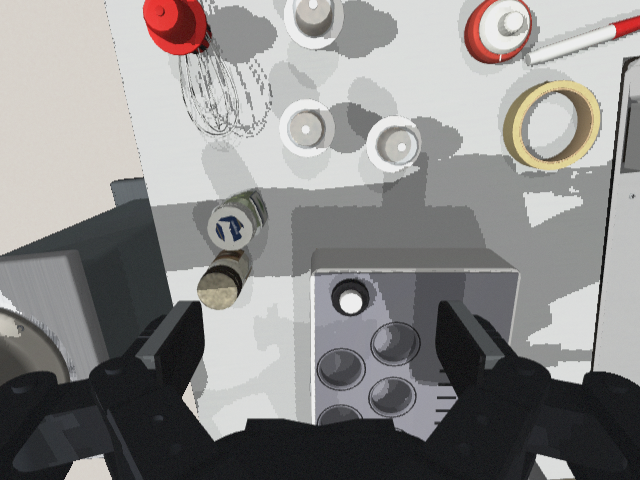

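The wrist view shows pods with flanges at (394,144), (307,128) and (314,17). The farthest one has moved about 3 cm since the start. The button is at (351,300), the red look-alike at (175,25), and there is no fourth pod.

```bash
python3 - <<'E'
from h import *
d=np.load('w7.npz'); w=dict(camera_matrix=d['K'],position=d['p'],orientation=d['o'])
i=cv2.imread('pics/w7.png'); hsv=cv2.cvtColor(i,cv2.COLOR_BGR2HSV)
g=cv2.cvtColor(i,cv2.COLOR_BGR2GRAY)
c=cv2.HoughCircles(g[80:190,260:440],cv2.HOUGH_GRADIENT,1,40,param1=80,param2=14,minRadius=22,maxRadius=33)[0][:4]
for x,y,r_ in c: print(x+260,y+80,r_,np.round(atz(w,(x+260,y+80),.056),4),r_/394*.415)
for n,u,z in [('A',(394,144),.056),('B',(307,128),.056),('Btop',(306,117),.094),('Atop',(399,147),.094),('C',(314,17),.056),('btn',(351,301),.106),('o2',(396,343),.085),('o4',(341,369),.085),('o1',(393,397),.085)]:
    print(n,np.round(atz(w,u,z),4))
E
```

```text
393.5 144.5 27.9 [0.5624 0.2588 0.056 ] 0.029387055
306.5 128.5 27.8 [0.4749 0.2838 0.056 ] 0.029281726
A [0.5629 0.2593 0.056 ]
B [0.4755 0.2842 0.056 ]
Btop [0.4768 0.2945 0.094 ]
Atop [0.5606 0.2589 0.094 ]
C [0.4933 0.3843 0.056 ]
btn [0.5028 0.1116 0.106 ]
o2 [0.5494 0.0452 0.085 ]
o4 [0.4856 0.0182 0.085 ]
o1 [ 0.5425 -0.0256  0.085 ]
```

```bash
python3 - <<'E'
from h import *
plan([(.5625,.259,.14,1.47,.25,6),(.5625,.259,.086,1.47,.25,4)])
plan([(.5625,.259,.22,1.47,1,5),(.4785,-.056,.22,1.47,1,10)],(.5625,.259,.086,1.47))
E
```

```text
[[[0.2,0.32,0.8,0,0.25],[0.2,0.32,0.79,0,0.25],[0.2,0.32,0.8,0,0.25],[0.2,0.32,0.79,0,0.25],[0.2,0.32,0.8,-0.01,0.25]]]
[[[0.21,0.32,0.79,0,0.25],[0,0,0.34,0,0.25],[0,0,0.34,0,0.25],[0,0,0.34,0,0.25],[0,0,0.33,0,0.25]]]
[[[0,0,-0.67,0,1],[0,0,-0.67,0,1],[0,0,-0.67,0,1],[0,0,-0.67,0,1],[0,0,-0.67,0,1]]]
[[[-0.8,-0.13,0,0,1],[-0.81,-0.13,0,0,1],[-0.8,-0.13,0,0,1],[-0.81,-0.13,0,0,1],[-0.8,-0.13,0,0,1]]]
[[[-0.81,-0.13,0,0,1],[-0.8,-0.13,0,0,1],[-0.81,-0.13,0,0,1],[-0.8,-0.13,0,0,1],[-0.81,-0.13,0,0,1]]]
```

>>> apply_moves(increments=[[[0.2,0.32,0.8,0,0.25],[0.2,0.32,0.79,0,0.25],[0.2,0.32,0.8,0,0.25],[0.2,0.32,0.79,0,0.25],[0.2,0.32,0.8,0,0.25]]])

```text
clock: 25.32
ee_pos: [0.5493, 0.2525, 0.1708]
ee_rot: [3.141, 0.0, 1.469]
contact_force: [0.6, 0.3, -0.1]
opening: 0.0638
grasp_force: 0.0
```

>>> apply_moves(increments=[[[0.21,0.32,0.79,0,0.25],[0,0,0.34,0,0.25],[0,0,0.34,0,0.25],[0,0,0.34,0,0.25],[0,0,0.33,0,0.25]]])

```text
clock: 25.95
ee_pos: [0.5624, 0.2599, 0.0862]
ee_rot: [3.14, -0.0, 1.47]
contact_force: [0.1, 0.1, 0.2]
opening: 0.064
grasp_force: 0.0
```

>>> apply_moves(increments=[[[0,0,0,0,0.5],[0,0,0,0,0.7],[0,0,0,0,1],[0,0,0,0,1],[0,0,0,0,1]]], newtons=25)

```text
clock: 26.58
ee_pos: [0.5624, 0.26, 0.0865]
ee_rot: [3.141, -0.0, 1.47]
contact_force: [-0.0, 0.5, -0.0]
opening: 0.033
grasp_force: 22.5
```

>>> apply_moves(increments=[[[0,0,-0.2,0,1],[0,0,-0.2,0,1],[0,0,-0.2,0,1],[0,0,0,0,1],[0,0,0,0,1]]])

```text
clock: 27.2
ee_pos: [0.5621, 0.2599, 0.1101]
ee_rot: [-3.141, 0.0, 1.47]
contact_force: [-0.6, 0.3, -0.4]
opening: 0.0332
grasp_force: 22.1
```

```bash
python3 - <<'E'
from h import *
st()
w=viewer.grab_frame('wrist'); save(w,'w8')
E
```

```text
t 27.2 p [0.5621 0.2599 0.1101] rpy [-3.141  0.     1.47 ] F [-0.6  0.3 -0.4] T [-0.01 -0.01  0.05] op 0.0332 g 22.1 q [ 0.31  0.62  1.41 -0.    1.11  0.41]
```

View pics/w8.png

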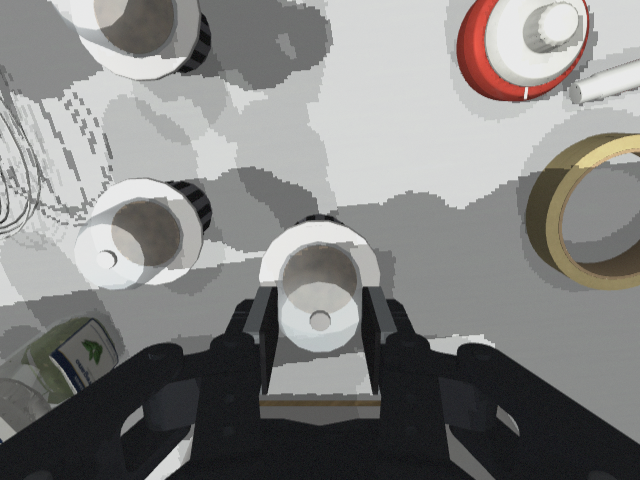

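```bash
python3 - <<'E'
from h import *
w=viewer.grab_frame('wrist'); p=sensors.sense()['ee_pos']
for u,z in [((319.5,281),.0796),((320,320),.1176)]: print(atz(w,u,z)-p)
print(proj(w,p+[0,0,.0796-p[2]]),proj(w,p+[0,0,.1176-p[2]]))
g=cv2.cvtColor(w['img'],cv2.COLOR_RGB2GRAY)
print(cv2.HoughCircles(g[200:360,240:400],cv2.HOUGH_GRADIENT,1,60,param1=80,param2=20,minRadius=45,maxRadius=70))
E
```

```text
[ 0.00031943 -0.00114248 -0.0302005 ]
[ 0.00045905 -0.00104386  0.0077995 ]
[318.57764343 278.81757629] [318.50964786 317.63093101]
[[[78.5 83.5 62.7]]]
```

```bash
python3 - <<'E'
from h import *
plan([(.562,.26,.22,1.47,1,5),(.4777,-.055,.22,1.47,1,10),(.4777,-.055,.15,1.47,1,5)])
E
```

```text
[[[0,0,-0.55,0,1],[0,0,-0.55,0,1],[0,0,-0.55,0,1],[0,0,-0.55,0,1],[0,0,-0.55,0,1]]]
[[[-0.8,-0.13,0,0,1],[-0.8,-0.13,0,0,1],[-0.81,-0.13,0,0,1],[-0.8,-0.13,0,0,1],[-0.81,-0.13,0,0,1]]]
[[[-0.8,-0.13,0,0,1],[-0.81,-0.13,0,0,1],[-0.8,-0.13,0,0,1],[-0.81,-0.13,0,0,1],[-0.8,-0.13,0,0,1]]]
[[[0,0,0.35,0,1],[0,0,0.35,0,1],[0,0,0.35,0,1],[0,0,0.35,0,1],[0,0,0.35,0,1]]]
```

>>> apply_moves(increments=[[[0,0,-0.55,0,1],[0,0,-0.55,0,1],[0,0,-0.55,0,1],[0,0,-0.55,0,1],[0,0,-0.55,0,1]]])

```text
clock: 27.92
ee_pos: [0.5621, 0.2599, 0.2205]
ee_rot: [-3.141, 0.0, 1.47]
contact_force: [0.1, -1.0, -0.4]
opening: 0.0329
grasp_force: 22.1
```

>>> apply_moves(increments=[[[-0.8,-0.13,0,0,1],[-0.8,-0.13,0,0,1],[-0.81,-0.13,0,0,1],[-0.8,-0.13,0,0,1],[-0.81,-0.13,0,0,1]]])

```text
clock: 28.55
ee_pos: [0.5197, 0.1016, 0.2199]
ee_rot: [-3.141, 0.0, 1.47]
contact_force: [0.6, 0.8, 0.7]
opening: 0.0323
grasp_force: 22.0
```

>>> apply_moves(increments=[[[-0.8,-0.13,0,0,1],[-0.81,-0.13,0,0,1],[-0.8,-0.13,0,0,1],[-0.81,-0.13,0,0,1],[-0.8,-0.13,0,0,1]]])

```text
clock: 29.18
ee_pos: [0.4776, -0.0557, 0.22]
ee_rot: [-3.141, 0.0, 1.47]
contact_force: [-0.2, 0.2, -0.9]
opening: 0.0324
grasp_force: 22.0
```

>>> apply_moves(increments=[[[0,0,0.3,0,1],[0,0,0.3,0,1],[0,0,0.3,0,1],[0,0,0,0,1],[0,0,0,0,1]]])

```text
clock: 29.8
ee_pos: [0.4783, -0.0544, 0.1842]
ee_rot: [3.141, 0.0, 1.471]
contact_force: [0.7, 0.2, 0.1]
opening: 0.0316
grasp_force: 22.1
```

```bash
python3 - <<'E'
from h import *
st()
w=viewer.grab_frame('wrist'); save(w,'w9')
p=sensors.sense()['ee_pos']
print(proj(w,[.4783,-.056,.085]),proj(w,[.4855,.018,.085]),proj(w,p+[0,-.001,-.0304]))
E
```

```text
t 29.8 p [ 0.4783 -0.0544  0.1842] rpy [3.141 0.    1.471] F [0.7 0.2 0.1] T [-0.01  0.04 -0.03] op 0.0316 g 22.1 q [-0.27  0.31  1.71 -0.    1.12 -0.17]
[318.79010235 239.66805275] [318.32041146 118.17714608] [319.02217886 281.1880922 ]
```

View pics/w9.png

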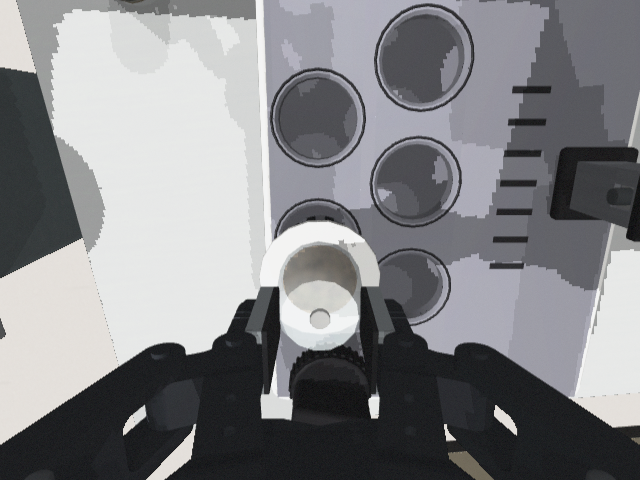

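Opening 4 is at (318,117), as predicted. The pod is centred over opening 3. Lower it.

>>> apply_moves(increments=[[[0,0,0.3,0,1],[0,0,0.3,0,1],[0,0,0.3,0,1],[0,0,0.3,0,1],[0,0,0.3,0,1]]])

```text
clock: 30.48
ee_pos: [0.478, -0.0548, 0.1232]
ee_rot: [-3.141, 0.0, 1.47]
contact_force: [-0.9, 0.6, -1.3]
opening: 0.0321
grasp_force: 22.1
```

>>> apply_moves(increments=[[[0,0,0.1,0,1],[0,0,0.05,0,1],[0,0,0,0,1],[0,0,0,0,1],[0,0,0,0,1]]])

```text
clock: 31.1
ee_pos: [0.4776, -0.0548, 0.1203]
ee_rot: [3.141, 0.001, 1.47]
contact_force: [-9.9, 1.8, 22.9]
opening: 0.0318
grasp_force: 29.5
```

>>> apply_moves(increments=[[[0,0,-0.05,0,0.4],[0,0,0,0,0.3],[0,0,0,0,0.25],[0,0,0,0,0.25],[0,0,-0.3,0,0.25]]])

```text
clock: 31.72
ee_pos: [0.4775, -0.0546, 0.1318]
ee_rot: [-3.139, -0.0, 1.47]
contact_force: [0.8, 0.9, -0.0]
opening: 0.0637
grasp_force: 0.0
```

>>> apply_moves(increments=[[[0,0,-0.8,0,0.25],[0,0,-0.8,0,0.25],[0,0,-0.8,0,0.25],[0,0,-0.4,0,0.25],[0,0,0,0,0.25]]])

```text
clock: 32.35
ee_pos: [0.4787, -0.0549, 0.2459]
ee_rot: [3.138, 0.001, 1.47]
contact_force: [-0.3, -0.2, 0.4]
opening: 0.0644
grasp_force: 0.0
```

```bash
python3 - <<'E'
from h import *
st()
w=viewer.grab_frame('wrist'); save(w,'w10')
print(proj(w,[.4783,-.056,.089]),proj(w,[.4783,-.056,.127]))
g=cv2.cvtColor(w['img'],cv2.COLOR_RGB2GRAY)
for x,y,r_ in cv2.HoughCircles(g[:420],cv2.HOUGH_GRADIENT,1,60,param1=80,param2=25,minRadius=30,maxRadius=60)[0][:6]: print(x,y,r_,np.round(atz(w,(x,y),.089),4))
plan([(.473,.235,.25,1.47,.25,8)])
E
```

```text
t 32.35 p [ 0.4787 -0.0549  0.2459] rpy [3.138e+00 1.000e-03 1.470e+00] F [-0.3 -0.2  0.4] T [0.08 0.04 0.05] op 0.0644 g 0.0 q [-0.27  0.25  1.62 -0.    1.27 -0.17]
[317.48144854 217.50430693] [317.52035908 230.56594944]
394.5 169.5 36.6 [ 0.5398 -0.025   0.089 ]
400.5 73.5 37.2 [0.5472 0.0419 0.089 ]
393.5 254.5 31.6 [ 0.5358 -0.0925  0.089 ]
318.5 116.5 36.9 [0.4867 0.0188 0.089 ]
318.5 215.5 34.9 [ 0.4793 -0.0545  0.089 ]
[[[0.9,-0.11,-0.02,0,0.25],[0.9,-0.11,-0.02,0,0.25],[0.9,-0.11,-0.02,0,0.25],[0.9,-0.11,-0.01,0,0.25],[0.9,-0.1,-0.02,0,0.25]]]
[[[0.9,-0.11,-0.01,0,0.25],[0.9,-0.1,-0.02,0,0.25],[0.89,-0.11,-0.01,0,0.25],[0,0,0,0,0.25],[0,0,0,0,0.25]]]
```

Pod A is seated: its flange is at (318,215), less than 2 mm from the opening centre. Next is pod B.

>>> apply_moves(increments=[[[0.9,-0.11,0,0,0.25],[0.9,-0.11,0,0,0.25],[0.9,-0.11,0,0,0.25],[0.9,-0.11,0,0,0.25],[0.9,-0.1,0,0,0.25]]])

```text
clock: 33.02
ee_pos: [0.4741, 0.1276, 0.2431]
ee_rot: [-3.14, 0.001, 1.47]
contact_force: [0.3, -0.3, -0.4]
opening: 0.0638
grasp_force: 0.0
```

>>> apply_moves(increments=[[[0.9,-0.11,0,0,0.25],[0.9,-0.1,0,0,0.25],[0.89,-0.11,0,0,0.25],[0,0,0,0,0.25],[0,0,0,0,0.25]]])

```text
clock: 33.65
ee_pos: [0.4725, 0.2343, 0.2433]
ee_rot: [-3.14, 0.001, 1.47]
contact_force: [0.1, 0.7, 0.2]
opening: 0.064
grasp_force: 0.0
```

```bash
cat >> h.py <<'E'
def circ(w,z,rad,lo=0,hi=300,x0=0,x1=640):
    g=cv2.cvtColor(w['img'],cv2.COLOR_RGB2GRAY); R=rad/(w['position'][2]-z)*394
    c=cv2.HoughCircles(g[lo:hi,x0:x1],cv2.HOUGH_GRADIENT,1,40,param1=80,param2=18,minRadius=int(R*.88),maxRadius=int(R*1.15))
    for x,y,q in ([] if c is None else c[0][:8]): print((x+x0,y+lo,q),round(R,1),np.round(atz(w,(x+x0,y+lo),z),4))
E
python3 - <<'E'
from h import *
st()
w=viewer.grab_frame('wrist'); save(w,'w11')
for d in nets.find_in(w,'pod_0'): print(np.round(d['at']),round(d['conf'],2), np.round(atz(w,d['at'],.06),3))
circ(w,.056,.029)
E
```

```text
t 33.65 p [0.4725 0.2343 0.2433] rpy [-3.14e+00  1.00e-03  1.47e+00] F [0.1 0.7 0.2] T [-0.01 -0.01  0.02] op 0.064 g 0.0 q [ 0.32  0.34  1.5  -0.    1.31  0.42]
[316. 146.] 0.91 [0.475 0.286 0.06 ]
[158.  23.] 0.73 [0.368 0.386 0.06 ]
[321.  20.] 0.7 [0.488 0.376 0.06 ]
(np.float32(315.5), np.float32(145.5), np.float32(34.0)) 34.7 [0.4749 0.2861 0.056 ]
(np.float32(553.5), np.float32(30.5), np.float32(38.4)) 34.7 [0.6624 0.3524 0.056 ]
(np.float32(203.5), np.float32(116.5), np.float32(30.7)) 34.7 [0.3882 0.3176 0.056 ]
(np.float32(221.5), np.float32(269.5), np.float32(31.7)) 34.7 [0.3803 0.1871 0.056 ]
(np.float32(236.5), np.float32(58.5), np.float32(38.4)) 34.7 [0.4213 0.3571 0.056 ]
(np.float32(614.5), np.float32(153.5), np.float32(32.9)) 34.7 [0.7182 0.2551 0.056 ]
(np.float32(322.5), np.float32(10.5), np.float32(38.4)) 34.7 [0.4903 0.3833 0.056 ]
```

```bash
python3 - <<'E'
from h import *
plan([(.475,.286,.15,1.47,.25,5),(.475,.286,.086,1.47,.25,5)])
plan([(.475,.286,.22,1.47,1,5),(.486,.0185,.22,1.47,1,10),(.486,.0185,.16,1.47,1,5)],(.475,.286,.086,1.47))
E
```

```text
[[[0.26,-0.02,0.47,0,0.25],[0.26,-0.01,0.47,0,0.25],[0.26,-0.02,0.47,0,0.25],[0.26,-0.01,0.47,0,0.25],[0.26,-0.02,0.47,-0.01,0.25]]]
[[[0,0,0.32,0,0.25],[0,0,0.32,0,0.25],[0,0,0.32,0,0.25],[0,0,0.32,0,0.25],[0,0,0.32,0,0.25]]]
[[[0,0,-0.67,0,1],[0,0,-0.67,0,1],[0,0,-0.67,0,1],[0,0,-0.67,0,1],[0,0,-0.67,0,1]]]
[[[-0.66,0.09,0,0,1],[-0.66,0.1,0,0,1],[-0.66,0.09,0,0,1],[-0.66,0.1,0,0,1],[-0.66,0.09,0,0,1]]]
[[[-0.67,0.1,0,0,1],[-0.66,0.09,0,0,1],[-0.67,0.1,0,0,1],[-0.66,0.09,0,0,1],[-0.67,0.1,0,0,1]]]
[[[0,0,0.3,0,1],[0,0,0.3,0,1],[0,0,0.3,0,1],[0,0,0.3,0,1],[0,0,0.3,0,1]]]
```

>>> apply_moves(increments=[[[0.26,-0.02,0.47,0,0.25],[0.26,-0.01,0.47,0,0.25],[0.26,-0.02,0.47,0,0.25],[0.26,-0.01,0.47,0,0.25],[0.26,-0.02,0.47,0,0.25]]])

```text
clock: 34.38
ee_pos: [0.4753, 0.2861, 0.1496]
ee_rot: [3.142, 0.0, 1.468]
contact_force: [-0.8, 0.7, -0.6]
opening: 0.0644
grasp_force: 0.0
```

>>> apply_moves(increments=[[[0,0,0.32,0,0.25],[0,0,0.32,0,0.25],[0,0,0.32,0,0.25],[0,0,0.32,0,0.25],[0,0,0.32,0,0.25]]])

```text
clock: 35.0
ee_pos: [0.475, 0.2868, 0.0855]
ee_rot: [3.141, -0.0, 1.47]
contact_force: [-0.2, 0.0, -0.2]
opening: 0.0638
grasp_force: 0.0
```

>>> apply_moves(increments=[[[0,0,0,0,0.5],[0,0,0,0,0.7],[0,0,0,0,1],[0,0,0,0,1],[0,0,0,0,1]]], newtons=25)

```text
clock: 35.62
ee_pos: [0.475, 0.2869, 0.0863]
ee_rot: [3.141, -0.0, 1.47]
contact_force: [-0.3, 0.5, 0.3]
opening: 0.0335
grasp_force: 22.1
```

>>> apply_moves(increments=[[[0,0,-0.67,0,1],[0,0,-0.67,0,1],[0,0,-0.67,0,1],[0,0,-0.67,0,1],[0,0,-0.67,0,1]]])

```text
clock: 36.25
ee_pos: [0.4748, 0.2868, 0.2211]
ee_rot: [3.141, 0.0, 1.47]
contact_force: [0.5, -0.0, -0.9]
opening: 0.0336
grasp_force: 22.2
```

>>> apply_moves(increments=[[[-0.66,0.09,0,0,1],[-0.66,0.1,0,0,1],[-0.66,0.09,0,0,1],[-0.66,0.1,0,0,1],[-0.66,0.09,0,0,1]]])

```text
clock: 36.88
ee_pos: [0.4802, 0.1528, 0.2203]
ee_rot: [3.141, 0.0, 1.47]
contact_force: [-0.2, -0.6, -0.9]
opening: 0.0331
grasp_force: 22.1
```

>>> apply_moves(increments=[[[-0.67,0.1,0,0,1],[-0.66,0.09,0,0,1],[-0.67,0.1,0,0,1],[-0.66,0.09,0,0,1],[-0.67,0.1,0,0,1]]])

```text
clock: 37.5
ee_pos: [0.4859, 0.0184, 0.2203]
ee_rot: [3.141, 0.0, 1.47]
contact_force: [0.4, 0.1, -1.1]
opening: 0.0331
grasp_force: 22.1
```

>>> apply_moves(increments=[[[0,0,0.3,0,1],[0,0,0.3,0,1],[0,0,0.3,0,1],[0,0,0,0,1],[0,0,0,0,1]]])

```text
clock: 38.12
ee_pos: [0.4861, 0.0196, 0.1843]
ee_rot: [3.141, 0.0, 1.47]
contact_force: [0.4, -0.0, -0.7]
opening: 0.0326
grasp_force: 22.1
```

```bash
python3 - <<'E'
from h import *
st(); p=sensors.sense()['ee_pos']
w=viewer.grab_frame('wrist'); save(w,'w12')
z=p[2]-.0305
print('expect',proj(w,p+[0,0,-.0305]))
circ(w,z,.029,180,400,220,420)
print(proj(w,[.486,.0185,.085]))
E
```

```text
t 38.12 p [0.4861 0.0196 0.1843] rpy [3.141 0.    1.47 ] F [ 0.4 -0.  -0.7] T [-0.01 -0.02 -0.03] op 0.0326 g 22.1 q [-0.12  0.32  1.7  -0.    1.12 -0.02]
expect [318.5613862  278.65976723]
(np.float32(317.5), np.float32(291.5), np.float32(65.5)) 66.4 [0.485  0.0131 0.1538]
[318.52927788 238.87140604]
```

```bash
python3 - <<'E'
import cv2
a=cv2.imread('pics/w9.png',0);b=cv2.imread('pics/w12.png',0)
for (x0,y0,x1,y1) in [(262,222,378,285),(285,285,358,350),(305,305,335,332)]:
    t=a[y0:y1,x0:x1]; m=cv2.matchTemplate(b[180:420,220:420],t,cv2.TM_CCOEFF_NORMED); _,v,_,l=cv2.minMaxLoc(m); print(v,l[0]+220-x0,l[1]+180-y0)
E
```

```text
0.9264625310897827 0 5
0.7817184329032898 0 5
0.976059079170227 0 5
```

Pod B sits 2–3 mm back in the grip. I'll shift 1.7 mm along tool x and lower.

>>> apply_moves(increments=[[[0.05,0,0.3,0,1],[0,0,0.3,0,1],[0,0,0.3,0,1],[0,0,0.3,0,1],[0,0,0.3,0,1]]])

```text
clock: 38.8
ee_pos: [0.4861, 0.0211, 0.1232]
ee_rot: [-3.141, 0.0, 1.47]
contact_force: [-0.1, -0.7, -0.4]
opening: 0.0329
grasp_force: 22.1
```

>>> apply_moves(increments=[[[0,0,0.1,0,1],[0,0,0.04,0,1],[0,0,0,0,1],[0,0,0,0,1],[0,0,0,0,1]]])

```text
clock: 39.42
ee_pos: [0.4858, 0.0211, 0.1196]
ee_rot: [-3.141, 0.0, 1.47]
contact_force: [-5.3, -0.6, 9.7]
opening: 0.0327
grasp_force: 25.6
```

>>> apply_moves(increments=[[[0,0,-0.03,0,0.4],[0,0,0,0,0.3],[0,0,0,0,0.25],[0,0,0,0,0.25],[0,0,-0.3,0,0.25]]])

```text
clock: 40.05
ee_pos: [0.4856, 0.0213, 0.1315]
ee_rot: [-3.139, 0.0, 1.47]
contact_force: [0.5, 0.2, -0.6]
opening: 0.0644
grasp_force: 0.0
```

>>> apply_moves(increments=[[[0,0,-0.8,0,0.25],[0,0,-0.8,0,0.25],[0,0,-0.8,0,0.25],[0,0,-0.4,0,0.25],[0,0,0,0,0.25]]])

```text
clock: 40.67
ee_pos: [0.4869, 0.0211, 0.2455]
ee_rot: [3.138, 0.0, 1.47]
contact_force: [0.4, -0.7, -0.3]
opening: 0.0642
grasp_force: 0.0
```

```bash
python3 - <<'E'
from h import *
st()
w=viewer.grab_frame('wrist'); save(w,'w13')
print(proj(w,[.486,.0183,.089]))
circ(w,.089,.029,0,330,240,460)
plan([(.488,.33,.25,1.47,.25,8)])
E
```

```text
t 40.67 p [0.4869 0.0211 0.2455] rpy [3.138 0.    1.47 ] F [ 0.4 -0.7 -0.3] T [ 0.04  0.   -0.01] op 0.0642 g 0.0 q [-0.11  0.26  1.6  -0.    1.28 -0.01]
[317.14595869 219.98692927]
(np.float32(395.5), np.float32(176.5), np.float32(35.5)) 38.3 [0.5484 0.0459 0.089 ]
(np.float32(315.5), np.float32(218.5), np.float32(34.6)) 38.3 [0.4848 0.0196 0.089 ]
(np.float32(390.5), np.float32(266.5), np.float32(35.5)) 38.3 [ 0.541  -0.0262  0.089 ]
(np.float32(318.5), np.float32(310.5), np.float32(37.8)) 38.3 [ 0.4792 -0.0592  0.089 ]
(np.float32(315.5), np.float32(93.5), np.float32(39.0)) 38.3 [0.4943 0.1108 0.089 ]
[[[0.96,-0.09,-0.02,0,0.25],[0.96,-0.09,-0.02,0,0.25],[0.96,-0.09,-0.02,0,0.25],[0.96,-0.09,-0.02,0,0.25],[0.96,-0.09,-0.02,0,0.25]]]
[[[0.96,-0.1,-0.01,0,0.25],[0.96,-0.09,-0.02,0,0.25],[0.96,-0.1,-0.01,0,0.25],[0,0,0,0,0.25],[0,0,0,0,0.25]]]
```

>>> apply_moves(increments=[[[0.96,-0.09,0,0,0.25],[0.96,-0.09,0,0,0.25],[0.96,-0.09,0,0,0.25],[0.96,-0.09,0,0,0.25],[0.96,-0.09,0,0,0.25]]])

```text
clock: 41.35
ee_pos: [0.487, 0.2152, 0.2426]
ee_rot: [-3.14, 0.001, 1.47]
contact_force: [0.1, -0.3, -0.3]
opening: 0.0644
grasp_force: 0.0
```

>>> apply_moves(increments=[[[0.96,-0.1,0,0,0.25],[0.96,-0.09,0,0,0.25],[0.96,-0.1,0,0,0.25],[0,0,0,0,0.25],[0,0,0,0,0.25]]])

```text
clock: 41.98
ee_pos: [0.4874, 0.3292, 0.2428]
ee_rot: [-3.14, 0.002, 1.47]
contact_force: [0.4, 0.0, 0.5]
opening: 0.0642
grasp_force: 0.0
```

```bash
python3 - <<'E'
from h import *
st()
w=viewer.grab_frame('wrist'); save(w,'w14')
for d in nets.find_in(w,'pod_0'): print(np.round(d['at']),round(d['conf'],2), np.round(atz(w,d['at'],.06),3))
circ(w,.056,.029,60,260,220,420)
E
```

```text
t 41.98 p [0.4874 0.3292 0.2428] rpy [-3.14e+00  2.00e-03  1.47e+00] F [0.4 0.  0.5] T [-0.01 -0.    0.03] op 0.0642 g 0.0 q [ 0.46  0.45  1.32 -0.    1.37  0.57]
[160. 144.] 0.92 [0.366 0.395 0.06 ]
[318. 140.] 0.66 [0.492 0.385 0.06 ]
(np.float32(318.5), np.float32(136.5), np.float32(34.7)) 34.8 [0.4929 0.3877 0.056 ]
```

```bash
python3 - <<'E'
from h import *
plan([(.4925,.3855,.17,3.04,.25,13),(.4925,.3855,.15,3.04,.25,2),(.4925,.3855,.086,3.04,.25,5)])
plan([(.4925,.3855,.22,3.04,1,5),(.541,-.026,.22,3.04,1,15),(.541,-.026,.184,3.04,1,3)],(.4925,.3855,.086,3.04))
E
```

```text
[[[0.11,0,0.14,-0.87,0.25],[0.11,0.01,0.14,-0.87,0.25],[0.11,0.02,0.14,-0.86,0.25],[0.1,0.04,0.14,-0.87,0.25],[0.1,0.05,0.14,-0.86,0.25]]]
[[[0.09,0.06,0.14,-0.87,0.25],[0.08,0.07,0.14,-0.86,0.25],[0.07,0.08,0.14,-0.87,0.25],[0.06,0.09,0.14,-0.86,0.25],[0.06,0.1,0.14,-0.87,0.25]]]
[[[0.04,0.1,0.15,-0.86,0.25],[0.03,0.11,0.14,-0.87,0.25],[0.02,0.1,0.15,-0.86,0.25],[0,0,0.25,0,0.25],[0,0,0.25,0,0.25]]]
[[[0,0,0.32,0,0.25],[0,0,0.32,0,0.25],[0,0,0.32,0,0.25],[0,0,0.32,0,0.25],[0,0,0.32,0,0.25]]]
[[[0,0,-0.67,0,1],[0,0,-0.67,0,1],[0,0,-0.67,0,1],[0,0,-0.67,0,1],[0,0,-0.67,0,1]]]
[[[-0.15,-0.67,0,0,1],[-0.15,-0.67,0,0,1],[-0.15,-0.67,0,0,1],[-0.15,-0.68,0,0,1],[-0.15,-0.67,0,0,1]]]
[[[-0.15,-0.68,0,0,1],[-0.15,-0.67,0,0,1],[-0.15,-0.68,0,0,1],[-0.15,-0.67,0,0,1],[-0.15,-0.68,0,0,1]]]
[[[-0.15,-0.67,0,0,1],[-0.15,-0.68,0,0,1],[-0.15,-0.67,0,0,1],[-0.15,-0.68,0,0,1],[-0.15,-0.67,0,0,1]]]
[[[0,0,0.3,0,1],[0,0,0.3,0,1],[0,0,0.3,0,1],[0,0,0,0,1],[0,0,0,0,1]]]
```

>>> apply_moves(increments=[[[0.11,0,0.14,-0.87,0.25],[0.11,0.01,0.14,-0.87,0.25],[0.11,0.02,0.14,-0.86,0.25],[0.1,0.04,0.14,-0.87,0.25],[0.1,0.05,0.14,-0.86,0.25]]])

```text
clock: 42.7
ee_pos: [0.4899, 0.3507, 0.2157]
ee_rot: [-3.142, 0.0, 2.077]
contact_force: [0.0, 0.6, 1.0]
opening: 0.0641
grasp_force: 0.0
```

>>> apply_moves(increments=[[[0.09,0.06,0.14,-0.87,0.25],[0.08,0.07,0.14,-0.86,0.25],[0.07,0.08,0.14,-0.87,0.25],[0.06,0.09,0.14,-0.86,0.25],[0.06,0.1,0.14,-0.87,0.25]]])

```text
clock: 43.32
ee_pos: [0.4919, 0.3724, 0.1877]
ee_rot: [-3.141, 0.0, 2.681]
contact_force: [0.3, 0.7, 0.3]
opening: 0.064
grasp_force: 0.0
```

>>> apply_moves(increments=[[[0.04,0.1,0.15,-0.86,0.25],[0.03,0.11,0.14,-0.87,0.25],[0.02,0.1,0.15,-0.86,0.25],[0,0,0.25,0,0.25],[0,0,0.25,0,0.25]]])

```text
clock: 43.95
ee_pos: [0.4924, 0.3857, 0.1495]
ee_rot: [-3.141, -0.0, 3.037]
contact_force: [0.4, 0.7, 0.5]
opening: 0.0638
grasp_force: 0.0
```

```bash
python3 - <<'E'
from h import *
st(); p=sensors.sense()['ee_pos']
w=viewer.grab_frame('wrist'); save(w,'w15')
for d in nets.find_in(w,'pod_0'): print(np.round(d['at']),round(d['conf'],2), np.round(atz(w,d['at'],.06),3))
circ(w,.056,.029,120,400,220,420)
E
```

```text
t 43.95 p [0.4924 0.3857 0.1495] rpy [-3.141 -0.     3.037] F [0.4 0.7 0.5] T [-0.05  0.06  0.02] op 0.0638 g 0.0 q [ 0.54  0.59  1.34 -0.    1.2  -0.92]
[318. 239.] 0.85 [0.491 0.385 0.06 ]
[312.  23.] 0.8 [0.372 0.394 0.06 ]
(np.float32(318.5), np.float32(238.5), np.float32(45.2)) 48.6 [0.4922 0.3851 0.056 ]
```

Well centred. Grasp, lift and carry it to opening 1.

>>> apply_moves(increments=[[[0,0,0.32,0,0.25],[0,0,0.32,0,0.25],[0,0,0.32,0,0.25],[0,0,0.32,0,0.25],[0,0,0.31,0,0.25]]])

```text
clock: 44.68
ee_pos: [0.4921, 0.3864, 0.0855]
ee_rot: [-3.141, -0.0, 3.041]
contact_force: [-0.2, -0.8, -0.2]
opening: 0.0644
grasp_force: 0.0
```

>>> apply_moves(increments=[[[0,0,0,0,0.5],[0,0,0,0,0.7],[0,0,0,0,1],[0,0,0,0,1],[0,0,0,0,1]]], newtons=25)

```text
clock: 45.3
ee_pos: [0.4923, 0.3865, 0.0867]
ee_rot: [3.142, 0.0, 3.041]
contact_force: [0.0, -0.8, -0.8]
opening: 0.0335
grasp_force: 22.1
```

>>> apply_moves(increments=[[[0,0,-0.77,0,1],[0,0,-0.77,0,1],[0,0,-0.77,0,1],[0,0,-0.77,0,1],[0,0,-0.77,0,1]]])

```text
clock: 45.92
ee_pos: [0.4921, 0.3864, 0.2416]
ee_rot: [-3.142, 0.0, 3.041]
contact_force: [0.5, 0.5, -1.3]
opening: 0.0325
grasp_force: 22.2
```

>>> apply_moves(increments=[[[-0.15,-0.67,0,0,1],[-0.15,-0.67,0,0,1],[-0.15,-0.67,0,0,1],[-0.15,-0.68,0,0,1],[-0.15,-0.67,0,0,1]]])

```text
clock: 46.55
ee_pos: [0.5085, 0.2488, 0.2407]
ee_rot: [-3.142, 0.0, 3.041]
contact_force: [1.3, -0.7, -1.8]
opening: 0.0325
grasp_force: 22.1
```

>>> apply_moves(increments=[[[-0.15,-0.68,0,0,1],[-0.15,-0.67,0,0,1],[-0.15,-0.68,0,0,1],[-0.15,-0.67,0,0,1],[-0.15,-0.68,0,0,1]]])

```text
clock: 47.18
ee_pos: [0.5247, 0.1113, 0.2407]
ee_rot: [-3.142, 0.0, 3.041]
contact_force: [0.8, 0.3, -1.1]
opening: 0.0323
grasp_force: 22.1
```

>>> apply_moves(increments=[[[-0.15,-0.67,0,0,1],[-0.15,-0.68,0,0,1],[-0.15,-0.67,0,0,1],[-0.15,-0.68,0,0,1],[-0.15,-0.67,0,0,1]]])

```text
clock: 47.8
ee_pos: [0.541, -0.0259, 0.2407]
ee_rot: [-3.142, 0.0, 3.04]
contact_force: [0.6, 0.4, -0.4]
opening: 0.0331
grasp_force: 22.1
```

>>> apply_moves(increments=[[[0,0,0.45,0,1],[0,0,0.45,0,1],[0,0,0.45,0,1],[0,0,0,0,1],[0,0,0,0,1]]])

```text
clock: 48.42
ee_pos: [0.5414, -0.025, 0.1874]
ee_rot: [-3.141, 0.001, 3.041]
contact_force: [0.6, 1.9, -0.7]
opening: 0.0327
grasp_force: 22.2
```

```bash
python3 - <<'E'
from h import *
st(); p=sensors.sense()['ee_pos']
w=viewer.grab_frame('wrist'); save(w,'w16')
a=cv2.imread('pics/w9.png',0);b=cv2.imread('pics/w16.png',0)
for (x0,y0,x1,y1) in [(262,222,378,285),(285,285,358,350),(305,305,335,332)]:
    t=a[y0:y1,x0:x1]; m=cv2.matchTemplate(b[180:420,220:420],t,cv2.TM_CCOEFF_NORMED); _,v,_,l=cv2.minMaxLoc(m); print(v,l[0]+220-x0,l[1]+180-y0)
circ(w,.085,.029,0,300)
print('o0,1,2,3,4',[np.round(proj(w,[*o,.085])).tolist() for o in [(.535,-.0945),(.5412,-.0257),(.5485,.0445),(.4785,-.056),(.486,.0183)]])
E
```

```text
t 48.42 p [ 0.5414 -0.025   0.1874] rpy [-3.141e+00  1.000e-03  3.041e+00] F [ 0.6  1.9 -0.7] T [-0.02  0.06  0.01] op 0.0327 g 22.2 q [-0.19  0.41  1.55 -0.    1.18 -1.66]
0.8647959232330322 0 -3
0.8318766355514526 0 -1
0.7979199886322021 0 -1
(np.float32(381.5), np.float32(137.5), np.float32(49.1)) 46.9 [0.4846 0.0183 0.085 ]
(np.float32(256.5), np.float32(136.5), np.float32(48.0)) 46.9 [ 0.4765 -0.0564  0.085 ]
(np.float32(426.5), np.float32(233.5), np.float32(42.1)) 46.9 [0.5476 0.0437 0.085 ]
(np.float32(211.5), np.float32(229.5), np.float32(42.3)) 46.9 [ 0.531  -0.0936  0.085 ]
(np.float32(318.5), np.float32(235.5), np.float32(42.2)) 46.9 [ 0.5419 -0.0256  0.085 ]
(np.float32(73.5), np.float32(160.5), np.float32(51.3)) 46.9 [ 0.4793 -0.1698  0.085 ]
(np.float32(320.5), np.float32(282.5), np.float32(44.4)) 46.9 [ 0.5746 -0.0276  0.085 ]
o0,1,2,3,4 [[211.0, 236.0], [318.0, 234.0], [428.0, 235.0], [258.0, 140.0], [382.0, 140.0]]
```

>>> apply_moves(increments=[[[0,0.01,0.3,0,1],[0,0,0.3,0,1],[0,0,0.3,0,1],[0,0,0.35,0,1],[0,0,0.35,0,1]]])

```text
clock: 49.1
ee_pos: [0.5409, -0.0246, 0.1214]
ee_rot: [-3.142, -0.0, 3.04]
contact_force: [0.2, -1.0, -1.4]
opening: 0.0321
grasp_force: 22.2
```

>>> apply_moves(increments=[[[0,0,0.1,0,1],[0,0,0.04,0,1],[0,0,0,0,1],[0,0,0,0,1],[0,0,0,0,1]]])

```text
clock: 49.72
ee_pos: [0.5406, -0.0245, 0.1194]
ee_rot: [-3.141, 0.001, 3.041]
contact_force: [-9.9, 2.3, 22.1]
opening: 0.0328
grasp_force: 29.5
```

>>> apply_moves(increments=[[[0,0,-0.05,0,0.4],[0,0,0,0,0.3],[0,0,0,0,0.25],[0,0,0,0,0.25],[0,0,-0.3,0,0.25]]])

```text
clock: 50.35
ee_pos: [0.5404, -0.0245, 0.1305]
ee_rot: [3.141, -0.002, 3.04]
contact_force: [-0.3, 0.2, 0.4]
opening: 0.0643
grasp_force: 0.0
```

>>> apply_moves(increments=[[[0.3,0,-0.8,0,0.25],[0.6,0,-0.8,0,0.25],[0.6,0,-0.8,0,0.25],[0.6,0,-0.6,0,0.25],[0,0,0,0,0.25]]])

```text
clock: 50.98
ee_pos: [0.4576, -0.0161, 0.2536]
ee_rot: [-3.141, 0.005, 3.041]
contact_force: [0.7, -0.2, -0.3]
opening: 0.0642
grasp_force: 0.0
```

```bash
python3 - <<'E'
from h import *
st()
w=viewer.grab_frame('wrist'); a=viewer.grab_frame('scene')
circ(w,.089,.029,0,420)
print('o1,3,4',[np.round(proj(w,[*o,.089])).tolist() for o in [(.5412,-.0257),(.4785,-.056),(.486,.0183)]])
for d in nets.find_in(w,'pod_0')+nets.find_in(a,'pod_0'): print(np.round(d['at']),round(d['conf'],2))
i=cv2.resize(a['img'][100:270,250:430],(423,400),interpolation=3)
cv2.imwrite('pics/c17.png',cv2.hconcat([cv2.resize(w['img'],(377,400))[:, :],i])[:,:,::-1])
E
```

```text
t 50.98 p [ 0.4576 -0.0161  0.2536] rpy [-3.141  0.005  3.041] F [ 0.7 -0.2 -0.3] T [ 0.04 -0.06  0.02] op 0.0642 g 0.0 q [-0.2   0.2   1.66 -0.    1.28 -1.67]
(np.float32(364.5), np.float32(241.5), np.float32(34.6)) 37.4 [0.4857 0.0178 0.089 ]
(np.float32(319.5), np.float32(310.5), np.float32(34.8)) 37.4 [ 0.5439 -0.0249  0.089 ]
(np.float32(272.5), np.float32(240.5), np.float32(34.8)) 37.4 [ 0.4774 -0.0565  0.089 ]
(np.float32(507.5), np.float32(72.5), np.float32(34.7)) 37.4 [0.3687 0.1291 0.089 ]
(np.float32(401.5), np.float32(312.5), np.float32(33.7)) 37.4 [0.5528 0.0451 0.089 ]
(np.float32(236.5), np.float32(310.5), np.float32(33.3)) 37.4 [ 0.5367 -0.0958  0.089 ]
(np.float32(143.5), np.float32(263.5), np.float32(35.9)) 37.4 [ 0.4864 -0.1655  0.089 ]
o1,3,4 [[318.0, 308.0], [273.0, 242.0], [365.0, 242.0]]
[362. 242.] 0.96
[273. 243.] 0.91
[319. 310.] 0.85
[314. 275.] 0.38
[360. 216.] 0.95
[378. 196.] 0.93
[325. 385.] 0.9
[347. 194.] 0.83
```

View pics/c17.png

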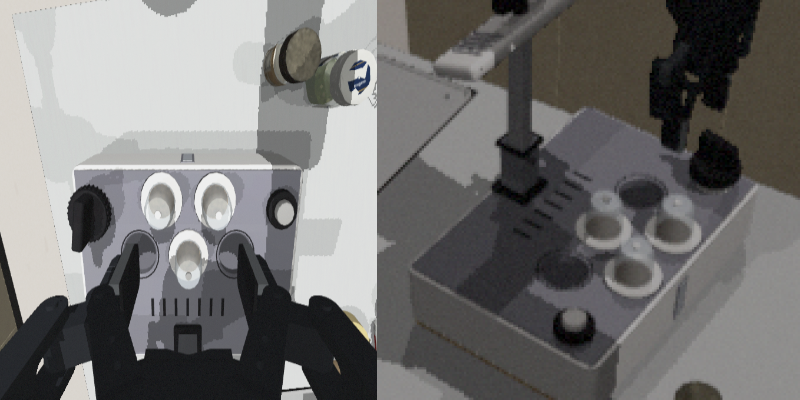

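All three pods are seated upright, the lamp is up, and the cap is turned home. The button is next.

```bash
python3 - <<'E'
from h import *
w=viewer.grab_frame('wrist')
d=nets.find_in(w,'start_button_top'); print(d)
i=cv2.cvtColor(w['img'],cv2.COLOR_RGB2GRAY); c=cv2.HoughCircles(i[200:300,440:520],cv2.HOUGH_GRADIENT,1,30,param1=80,param2=12,minRadius=12,maxRadius=20); print(c)
for x in d[:1]: print(atz(w,x['at'],.104))
if c is not None: print(atz(w,(c[0][0][0]+440,c[0][0][1]+200),.106))
plan([(.5025,.112,.2,3.04,1,5),(.5025,.112,.136,3.04,1,5)])
E
```

```text
[{'at': [483.3, 254.3], 'conf': 0.72}]
[[[44.5 56.5 16. ]]]
[0.49850399 0.10684766 0.104     ]
[0.49962003 0.10698693 0.106     ]
[[[-0.16,0.66,0.25,0,1],[-0.16,0.66,0.25,0,1],[-0.16,0.66,0.25,0,1],[-0.16,0.66,0.25,0,1],[-0.15,0.66,0.25,0,1]]]
[[[0,0,0.32,0,1],[0,0,0.32,0,1],[0,0,0.32,0,1],[0,0,0.32,0,1],[0,0,0.32,0,1]]]
```

>>> apply_moves(increments=[[[-0.15,0.64,0.25,0,1],[-0.15,0.64,0.25,0,1],[-0.15,0.64,0.25,0,1],[-0.15,0.64,0.25,0,1],[-0.15,0.64,0.25,0,1]]])

```text
clock: 51.9
ee_pos: [0.5005, 0.1091, 0.1997]
ee_rot: [-3.141, -0.002, 3.041]
contact_force: [0.4, -0.8, 0.6]
opening: 0.0
grasp_force: 0.0
```

>>> apply_moves(increments=[[[0,0,0.32,0,1],[0,0,0.32,0,1],[0,0,0.32,0,1],[0,0,0.32,0,1],[0,0,0.32,0,1]]])

```text
clock: 52.52
ee_pos: [0.5002, 0.1078, 0.1362]
ee_rot: [-3.141, 0.0, 3.04]
contact_force: [-0.1, -0.1, 0.2]
opening: 0.0002
grasp_force: 0.0
```

>>> apply_moves(increments=[[[0,0,0.04,0,1],[0,0,0.04,0,1],[0,0,0.04,0,1],[0,0,0.03,0,1],[0,0,0,0,1]]])

```text
clock: 53.15
ee_pos: [0.5002, 0.1082, 0.131]
ee_rot: [-3.142, 0.0, 3.041]
contact_force: [-0.2, 0.5, -0.4]
opening: -0.0002
grasp_force: 0.0
```

>>> apply_moves(increments=[[[0,0,0.04,0,1],[0,0,0.04,0,1],[0,0,0.02,0,1],[0,0,0,0,1],[0,0,0,0,1]]])

```text
clock: 53.78
ee_pos: [0.5002, 0.1082, 0.127]
ee_rot: [-3.142, 0.0, 3.04]
contact_force: [-0.5, -0.2, 0.2]
opening: -0.0001
grasp_force: 0.0
```

>>> apply_moves(increments=[[[0,0,0.04,0,1],[0,0,0.04,0,1],[0,0,0.02,0,1],[0,0,0,0,1],[0,0,0,0,1]]])

```text
clock: 54.4
ee_pos: [0.5003, 0.1082, 0.123]
ee_rot: [-3.142, 0.0, 3.041]
contact_force: [1.1, 0.0, -0.1]
opening: -0.0003
grasp_force: 0.0
```

>>> apply_moves(increments=[[[0,0,0.04,0,1],[0,0,0.03,0,1],[0,0,0,0,1],[0,0,0,0,1],[0,0,0,0,1]]])

```text
clock: 55.02
ee_pos: [0.5002, 0.1082, 0.1202]
ee_rot: [-3.142, 0.0, 3.041]
contact_force: [0.2, -0.8, -0.8]
opening: 0.0001
grasp_force: 0.0
```

```bash
python3 - <<'E'
from h import *
st()
w=viewer.grab_frame('wrist'); b=viewer.grab_frame('side')
p=sensors.sense()['ee_pos']
for dz in (.0,-.025): print(proj(w,p+[0,0,dz]),proj(b,p+[0,0,dz]))
print('btn',proj(w,[.5025,.1115,.106]),proj(b,[.5025,.1115,.106]))
i=cv2.resize(b['img'][190:270,280:380],(500,400),interpolation=3)
cv2.imwrite('pics/c18.png',cv2.hconcat([cv2.resize(w['img'][200:420,230:400],(300,400)),i])[:,:,::-1])
E
```

```text
t 55.02 p [0.5002 0.1082 0.1202] rpy [-3.142  0.     3.041] F [ 0.2 -0.8 -0.8] T [0.02 0.   0.02] op 0.0001 g 0.0 q [ 0.06  0.44  1.72 -0.    0.99 -1.41]
[319.17337656 307.00709424] [335.96600389 232.96144928]
[319.24350473 282.08922813] [335.90017292 241.96980615]
btn [327.29684279 296.0759547 ] [334.56977817 238.43353075]
```

View pics/c18.png

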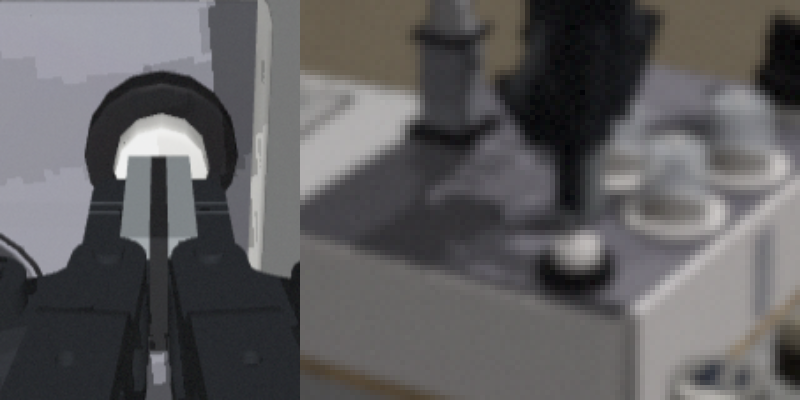

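The fingertips sit just above the button at wrist (320,285), so they reach less far past the TCP than I assumed. Continue down in small steps.

>>> apply_moves(increments=[[[0,0,0.04,0,1],[0,0,0.04,0,1],[0,0,0.02,0,1],[0,0,0,0,1],[0,0,0,0,1]]])

```text
clock: 55.75
ee_pos: [0.5002, 0.1082, 0.1162]
ee_rot: [-3.141, 0.0, 3.04]
contact_force: [0.5, 0.0, -0.1]
opening: 0.0002
grasp_force: 0.0
```

>>> apply_moves(increments=[[[0,0,0.03,0,1],[0,0,0.02,0,1],[0,0,0,0,1],[0,0,0,0,1],[0,0,0,0,1]]])

```text
clock: 56.38
ee_pos: [0.5002, 0.1082, 0.1142]
ee_rot: [-3.142, 0.0, 3.04]
contact_force: [-0.7, 0.4, -0.3]
opening: -0.0001
grasp_force: 0.0
```

>>> apply_moves(increments=[[[0,0,0.03,0,1],[0,0,0.02,0,1],[0,0,0,0,1],[0,0,0,0,1],[0,0,0,0,1]]])

```text
clock: 57.0
ee_pos: [0.5002, 0.1082, 0.1122]
ee_rot: [-3.142, 0.0, 3.04]
contact_force: [1.2, -0.5, 0.7]
opening: 0.0003
grasp_force: 0.0
```

>>> apply_moves(increments=[[[0,0,0.03,0,1],[0,0,0.02,0,1],[0,0,0,0,1],[0,0,0,0,1],[0,0,0,0,1]]])

```text
clock: 57.62
ee_pos: [0.5002, 0.1082, 0.1102]
ee_rot: [-3.142, 0.0, 3.041]
contact_force: [0.4, -0.2, 0.4]
opening: -0.0
grasp_force: 0.0
```

>>> apply_moves(increments=[[[0,0,0.03,0,1],[0,0,0.02,0,1],[0,0,0,0,1],[0,0,0,0,1],[0,0,0,0,1]]])

```text
clock: 58.25
ee_pos: [0.5002, 0.1082, 0.1082]
ee_rot: [-3.141, 0.0, 3.041]
contact_force: [-0.6, -0.1, 1.0]
opening: 0.0005
grasp_force: 0.0
```

>>> apply_moves(increments=[[[0,0,0.03,0,1],[0,0,0.02,0,1],[0,0,0,0,1],[0,0,0,0,1],[0,0,0,0,1]]])

```text
clock: 58.88
ee_pos: [0.5002, 0.1082, 0.1062]
ee_rot: [-3.141, 0.0, 3.041]
contact_force: [-0.2, 0.4, 1.2]
opening: 0.0
grasp_force: 0.6
```

>>> apply_moves(increments=[[[0,0,0.03,0,1],[0,0,0.02,0,1],[0,0,0,0,1],[0,0,0,0,1],[0,0,0,0,1]]])

```text
clock: 59.5
ee_pos: [0.5002, 0.1082, 0.1042]
ee_rot: [-3.142, 0.0, 3.041]
contact_force: [-1.2, -0.3, 1.9]
opening: 0.0001
grasp_force: 1.2
```

>>> apply_moves(increments=[[[0,0,0.03,0,1],[0,0,0.02,0,1],[0,0,0,0,1],[0,0,0,0,1],[0,0,0,0,1]]])

```text
clock: 60.12
ee_pos: [0.5003, 0.1082, 0.1022]
ee_rot: [-3.142, 0.0, 3.041]
contact_force: [-0.2, 0.0, 3.1]
opening: 0.0001
grasp_force: 1.7
```

>>> apply_moves(increments=[[[0,0,0.03,0,1],[0,0,0.02,0,1],[0,0,0,0,1],[0,0,0,0,1],[0,0,0,0,1]]])

```text
clock: 60.75
ee_pos: [0.5003, 0.1082, 0.1014]
ee_rot: [-3.142, 0.001, 3.041]
contact_force: [-3.5, -0.9, 13.8]
opening: -0.0004
grasp_force: 7.1
```

>>> apply_moves(increments=[[[0,0,-0.4,0,1],[0,0,-0.8,0,1],[0,0,-0.8,0,1],[0,0,-0.8,0,1],[0,0,0,0,1]]])

```text
clock: 61.38
ee_pos: [0.5015, 0.1083, 0.2141]
ee_rot: [3.141, 0.005, 3.041]
contact_force: [-0.0, -0.4, -0.6]
opening: -0.0001
grasp_force: 0.0
```

>>> apply_moves(increments=[[[0.8,0,-0.5,0,0.5],[0.5,0,-0.5,0,0.5],[0,0,0,0,0.5],[0,0,0,0,0.5],[0,0,0,0,0.5]]])

```text
clock: 62.0
ee_pos: [0.4487, 0.1133, 0.2509]
ee_rot: [-3.141, -0.002, 3.04]
contact_force: [1.2, -0.5, -0.5]
opening: 0.0427
grasp_force: 0.0
```

```bash
python3 - <<'E'
from h import *
st()
w=viewer.grab_frame('wrist'); a=viewer.grab_frame('scene'); b=viewer.grab_frame('side')
circ(w,.089,.029,0,420)
print([np.round(proj(w,[*o,.089])).tolist() for o in [(.5412,-.0257),(.4785,-.056),(.486,.0183)]])
for p in (a,b): found(p,'lamp_grip','pod_0','start_button_top'); print(proj(p,(.645,-.036,.326)))
E
```

```text
t 62.0 p [0.4487 0.1133 0.2509] rpy [-3.141e+00 -2.000e-03  3.040e+00] F [ 1.2 -0.5 -0.5] T [ 0.    0.02 -0.  ] op 0.0427 g 0.0 q [ 0.08  0.21  1.65 -0.    1.28 -1.39]
(np.float32(114.5), np.float32(274.5), np.float32(39.1)) 37.6 [ 0.4824 -0.0605  0.089 ]
(np.float32(208.5), np.float32(272.5), np.float32(35.8)) 37.6 [0.4885 0.0172 0.089 ]
(np.float32(100.5), np.float32(318.5), np.float32(35.8)) 37.6 [ 0.5208 -0.0824  0.089 ]
(np.float32(559.5), np.float32(385.5), np.float32(34.6)) 37.6 [0.6282 0.3127 0.089 ]
(np.float32(542.5), np.float32(99.5), np.float32(33.6)) 37.6 [0.3798 0.2837 0.089 ]
(np.float32(431.5), np.float32(129.5), np.float32(35.8)) 37.6 [0.3928 0.2027 0.089 ]
[[171.0, 334.0], [119.0, 270.0], [209.0, 270.0]]
lamp_grip [([308.5, 112.3], 0.57), ([324.8, 206.9], 0.48)]
pod_0 [([358.9, 215.0], 0.95), ([323.8, 385.6], 0.76), ([375.7, 195.1], 0.73), ([342.7, 196.1], 0.65), ([322.4, 206.8], 0.34)]
start_button_top [([323.9, 205.3], 0.32)]
[310.24166011  94.04796731]
lamp_grip [([309.1, 146.6], 0.8)]
pod_0 [([343.6, 330.2], 0.74), ([340.6, 220.2], 0.59), ([367.4, 215.4], 0.54), ([355.0, 227.7], 0.52)]
start_button_top []
[309.59386827 133.44363739]
```

```bash
python3 - <<'E'
from h import *
a=viewer.grab_frame('scene')['img'][:,:,::-1]
j=cv2.resize(a[80:240,230:430],(400,320),interpolation=3)
c=cv2.imread('pics/c4.png')[:,:400]
for x0,y0,x1,y1 in [(80,75,135,110),(190,5,240,45)]:
    m=cv2.matchTemplate(j,c[y0:y1,x0:x1],cv2.TM_CCOEFF_NORMED); _,v,_,l=cv2.minMaxLoc(m); print(v,(l[0]-x0)/2,(l[1]-y0)/2)
E
```

```text
0.7472825646400452 0.0 1.0
0.8788578510284424 0.0 2.0
```

```bash
python3 -c "
from h import *
print(ticket.job_done())"
```

```text
the job is handed in; nothing more can be done
None
```

I've handed in the job, and the hand-in gave no verdict: the lamp is up and holding, all three pods present hang in openings 1, 3 and 4, the cap is screwed home past its click, and the start button was pressed to its stop and released.

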